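# Set up a colour-grading bench

## Task

Set up the desk for colour grading. First slide the wooden master-stone strip, stones first, fully home under the low white daylight lamp; then stand the red stone's box left of the strip and the blue stone's box right of it (as seen from the robot), each square to the strip, its front level with the front end of the strip and about 25 mm clear of the strip's side. Last, lay the loupe on the middle of the lamp's flat top, and leave the green stone's box and the two jars where they are.

Things in the scene. Friction and masses are not known exactly. Their poses are not given: they have to be found in the camera images.
- lamp: Fixed low white lamp on grey cheeks. Origin: middle of its slot mouth, in the plane of its front, at desk height; x into the slot (away from the robot), y left, z up. Lamp: x 0 to 80 mm, y -55 to 55, 52 high. Slot: 54 mm wide (y -27 to 27, mouth corners rounded), 29 high, open at the front, solid stop at x = 70 mm. Flat top at z = 52 mm, its middle at x = 40, y = 0.
- strip_center (a point): Master-stone strip: loose dark wooden bar 170 x 36 x 20 mm high (stones stand 3 mm higher), 120 g; five colourless to yellow stones on a white band in its far half, brass plate at its bare front end. Point: bar centre, 10 mm above its underside; x along the bar from bare end to stone end, y left, z up. Fully home, the stone end touches the stop and the bare end stands 100 mm out of the slot.
- strip_near_end (a point): Middle of the bare front end face of the master-stone strip (the end with the brass plate), 85 mm from its centre along its -x, 10 mm above its underside; axes as the strip's.
- red_box_center (a point): Open black stone box, 40 x 40 x 24 mm (height 24), with one red stone on white foam inside, about 50 g, loose; top view square, all four sides alike, graspable from above across either pair of sides. The point is its centre, 12 mm above its underside. z up, x and y along its sides.
- blue_box_center (a point): Open black stone box, 40 x 40 x 24 mm (height 24), with one blue stone on white foam inside, about 50 g, loose; top view square, all four sides alike, graspable from above across either pair of sides. The point is its centre, 12 mm above its underside. z up, x and y along its sides.
- green_box_center (a point): Open black stone box, 40 x 40 x 24 mm (height 24), with one green stone on white foam inside, about 50 g, loose; top view square, all four sides alike, graspable from above across either pair of sides. The point is its centre, 12 mm above its underside. z up, x and y along its sides. Bystander: leave it where it is.
- loupe_center (a point): Folded grey metal loupe lying flat, 27 mm (x) by 44 mm (y), 14 mm high, drop-shaped, about 38 g, loose; grasp it across the 27 mm. The point is its centre, 7 mm above its underside; z up.
- jar_a_center (a point): Bystander: screw-cap glass jar with a black cap and red stones, 39 mm across, 43 mm high, loose. The point is its centre, half-way up. Leave it where it stands.
- jar_b_center (a point): Bystander: screw-cap glass jar with a black cap and yellow stones, 39 mm across, 43 mm high, loose. The point is its centre, half-way up. Leave it where it stands.
Things that resemble listed ones, but are neither listed nor needed, are in the scene too. Leave any yellow look-alike of the part that bears blue_box_center alone. What is shaped like the part that bears loupe_center but yellow is not meant.

How it is judged (in metres and radians):
On the way, in this order (a step that is already met when the one before it is completed fails the run):
1. the master-stone strip is fully home under the lamp, stones first (x of strip_center in the frame of lamp above -0.025 m and y of strip_center in the frame of lamp between -0.012 and 0.012 m and x of strip_near_end in the frame of lamp below -0.08 m and angle between the x axis of strip_center and the x axis of lamp, either way round below 0.2 rad and angle between strip_center's own z axis and vertical below 0.1 rad and height (world z) of strip_center below 0.016 m), for 0.2 s.
2. the red stone's box stands left of the strip and the blue stone's box right of it (y of red_box_center in the frame of strip_center between 0.048 and 0.078 m and x of red_box_center in the frame of strip_center between -0.08 and -0.05 m and height (world z) of each of red_box_center, blue_box_center below 0.018 m and angle between each of red_box_center, blue_box_center's own z axis and vertical below 0.1 rad and (angle between the x axis of red_box_center and the x axis of strip_center, either way round below 0.26 rad or angle between the x axis of red_box_center and the y axis of strip_center, either way round below 0.26 rad) and y of blue_box_center in the frame of strip_center between -0.078 and -0.048 m and x of blue_box_center in the frame of strip_center between -0.08 and -0.05 m and (angle between the x axis of blue_box_center and the x axis of strip_center, either way round below 0.26 rad or angle between the x axis of blue_box_center and the y axis of strip_center, either way round below 0.26 rad)), for 0.2 s.
3. the loupe lies on the middle of the lamp's top (x of loupe_center in the frame of lamp between 0.025 and 0.055 m and y of loupe_center in the frame of lamp between -0.018 and 0.018 m and z of loupe_center in the frame of lamp between 0.05 and 0.068 m and angle between loupe_center's own z axis and vertical below 0.15 rad), for 0.2 s.
At the end, for the whole second after the job is handed in: Strip flat in the slot, stones first, within 10 mm of the stop; red box left, blue box right of it, upright, square within 15 deg, 10-40 mm clear of its side, fronts level with its front end within 15 mm; loupe flat on the lamp, within 15 mm (sideways 18) of the middle; all at rest (all of step 1 and all of step 2 and all of step 3 and linear speed of each of strip, red_box, blue_box, loupe below 0.02 m/s); the robot touches nothing.
It fails at once if the green stone's box or a jar is moved more than 15 mm or tipped over (distance of any of green_box_center, jar_a_center, jar_b_center from where it was at the start of the episode above 0.015 m or angle between any of green_box_center, jar_a_center, jar_b_center's own z axis and vertical above 0.5 rad).
It also fails if it takes over 104 s, if anything falls off the work surface, if the arm or the gripper's body presses on something with over 40 N, if the wrist force passes 120 N, or if a joint passes its speed limit or range.

## Robot

A 6-joint arm with a two-finger parallel gripper is mounted at the origin on a cart in front of the work surface, level with it; the furniture and walls round the work are solid. World frame = base frame: x ahead of the robot, y to its left, z up, the work surface at z = 0. Lengths are in mm, angles in rad, forces in N, time in s.
With the tool pointing down it reaches from about 350 to 775 mm from the base axis. Payload 7.3 kg.
Tool frame: the origin (TCP) lies at the very end of the fingers, on their centre line; the grasp point (between the pads) lies 19 mm behind it (pinch_z is the distance from the TCP to the grasp point, in mm); z points along the fingers, y is the direction in which the jaws open and shut (so a half turn about z gives the same grasp; the last joint's range is limited). The gripper opens to 92 mm and grips with 3 to 60 N. Pads are 19 mm wide; open, the fingers measure 130 mm over their backs; the gripper's body (75 mm by 190 mm) begins 47 mm behind the grasp point.
Start: joints at [-1.315, 0.342, 1.524, -0, 1.275, -0.146], TCP at [205.339, -483.202, 188.641] pointing down, gripper open.
Joint ranges: [-2.53, 2.53], [-0.77, 2.02], [0.04, 2.7], [-1, 4.14], [0.28, 2.66], [-3.11, 3.11]. Speed limits (rad/s): [2.57, 2.57, 3.14, 3.14, 3.14, 3.14].

## Interface

Orientations are given as [roll, pitch, yaw] about the fixed x, y, z axes, in that order (R = Rz(yaw) Ry(pitch) Rx(roll)).
In Python, from plant import * gives the robot as it stands.
- The arm moves only by the tool step_arm, never from a script. Its argument "moves" is one flat list of numbers, 7 for each row, row after row: the shift along the tool's x, y, z scaled (see below), then the turn, a rotation vector about the tool's x, y, z scaled (see below), then the closure, from -1 (fully open) to 1 (shut). A call has 1 to 8 rows; each row shifts and turns the pose as measured when the row begins, along the tool's axes as they then stand; what a row does not reach is not made up. The controller multiplies each number of a shift by 2 cm and each number of a turn by 4 degrees. A row lasts 1/12 s, in which the tool goes at most 41.7 mm and 7.16 degrees, less where a joint would pass 70% of its speed; a pose out of reach is approached as far as the arm can. A call with a number of a shift or a turn outside -1 to 1 is refused whole. A call with a gripper value outside its range is refused whole. The fingers move at their own pace and stop on an object; the grip force is fixed at half the most. Time passes only in rows, so rows that do not move let the fingers close. It gives the time, the measured TCP pose, the force and the opening at its end, in the units of the state.
- get_obs(): the state, without advancing time (a new reading comes with each control period).
- capture(name): name is "side" or "top"; returns the picture (480x640x3 uint8, red, green, blue); there is no depth.
- get_calibration(name): a dict with "mtx" (3x3 intrinsics, pixels), "k1" (the pictures are not rectified: a ray, as slopes to the right and down, at radius r is drawn at 1 + k1 r^2 times it, then the intrinsics apply), "eye" and "orientation" of the camera in the world. Camera axes: x right, y down, z forward; pixel columns grow to the right and rows downward; lengths in mm; the calibration is good to about 2 mm. A picture is of the moment at which its call begins. get_calibration takes no time and is no camera call.
- close_job(): hands the job in, once; it reports no verdict.
The state is a dict: "time": time; "joint_positions": joint angles; "dq": joint speeds; "tau": joint torques, N m; "tool_pos": TCP position; "tcp_rot": TCP orientation; "contact_force": force on the tool from outside, world axes, zero at the start; "moment": the same for the moment, N m; "grip_width": finger opening in mm.
Only numpy, scipy, OpenCV 4.12 (cv2) and the standard library are available. Lean on these libraries where they do the work, as an engineer would, in place of code of your own. Each camera call takes 0.05 s, during which the arm holds its last target.

## Working session

There is one attempt and no reset: what is moved stays moved. The work goes in short steps, Python scripts to look and compute and a tool call to move; the robot and the scene stay as the last step left them, time stands still between calls to the robot, and variables do not carry over. Pictures are saved under pics/ and viewed, and the job is handed in when it is done.

Besides the shell and the picture viewer there is one more tool, called after "Emit:" as name(argument=value, ...) on one line, values as JSON. step_arm: Moves the arm, as the interface text tells. Shifts and turns lie within -1 to 1; 1 stands for 2 cm of shift or 4 degrees of turn. Its arguments: {"type":"object","properties":{"moves":{"type":"array"}},"required":["moves"]}

```bash
ls; mkdir -p pics; python3 - <<'E'
from plant import *
import cv2
for n in("side","top"):
    im=capture(n); cv2.imwrite(f"pics/{n}0.png",im[:,:,::-1]); print(n,get_calibration(n))
print(get_obs())
E
```

```text
pics
side {'mtx': array([[530.55785138,   0.        , 312.70475462],
       [  0.        , 530.55785138, 234.63538781],
       [  0.        ,   0.        ,   1.        ]]), 'k1': -0.03860401690666365, 'eye': array([ 410.75821855, -526.97297488,  551.27504341]), 'orientation': array([-2.14406863, -0.01219266, -0.18060582])}
top {'mtx': array([[529.39472308,   0.        , 319.30964323],
       [  0.        , 529.39472308, 231.67034433],
       [  0.        ,   0.        ,   1.        ]]), 'k1': 0.04401210957962724, 'eye': array([383.13312267, 212.88042189, 873.54795299]), 'orientation': array([-2.93666459e+00,  7.00349665e-05, -1.43354179e+00])}
{'time': 0.1, 'joint_positions': array([-1.31499228e+00,  3.42639697e-01,  1.52489932e+00, -3.55552636e-05,
        1.27539493e+00, -1.46027603e-01]), 'dq': array([ 0.00056626, -0.00159907, -0.0012877 ,  0.00022776,  0.0001348 ,
        0.00185586]), 'tau': array([ 1.34532656e-03, -4.32002413e+01, -2.44695532e+01,  7.18681561e-02,
        5.26840962e-02, -4.20580682e-05]), 'tool_pos': array([ 205.22259272, -482.78860141,  188.02916143]), 'tcp_rot': array([-3.14026070e+00, -1.61529736e-04,  4.01841913e-01]), 'contact_force': array([-0.40380693, -0.10303581,  0.30616386]), 'moment': array([0.07858257, 0.029776  , 0.03049124]), 'grip_width': 91.7103759598984}
```

View pics/top0.png

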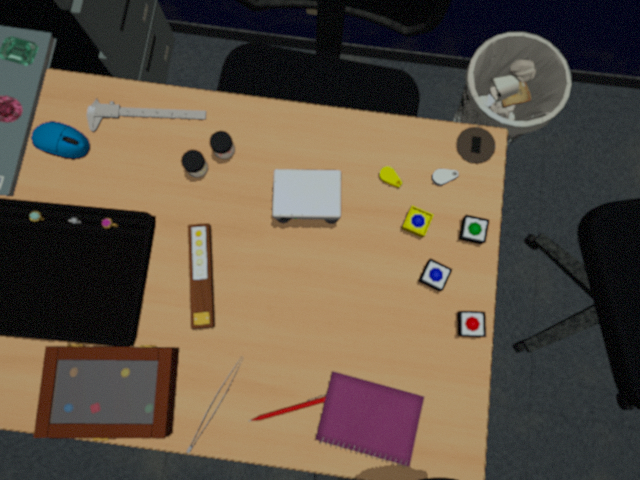

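View pics/side0.png

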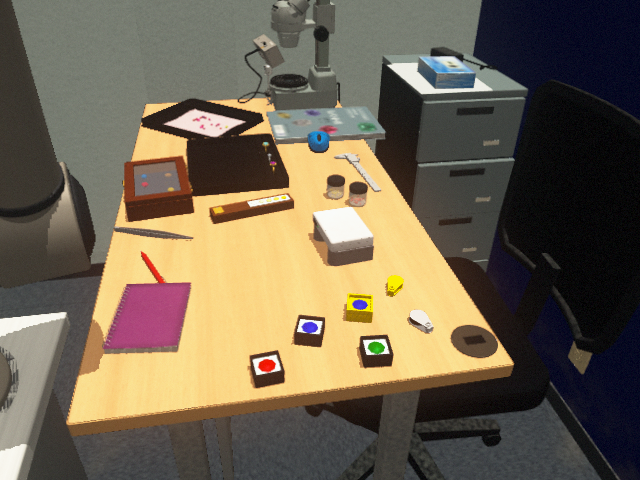

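The top view shows the strip at about (201,275), lamp (307,195), red (472,324), blue (436,274), green (475,229), grey loupe (445,177), jars (194,163) and (221,145). The yellow look-alikes are at (417,221) and (391,177). Next I enlarge for precise pixels.

```bash
cat > h.py <<'E'
import numpy as np, cv2
from scipy.spatial.transform import Rotation as R
from scipy.optimize import least_squares
def ray(cal,px):
    f=cal["mtx"]; p=np.array([(px[0]-f[0,2])/f[0,0],(px[1]-f[1,2])/f[1,1]])
    q=p.copy()
    for _ in range(20): q=p/(1+cal["k1"]*(q@q))
    d=R.from_euler("xyz",cal["orientation"]).as_matrix()@np.array([q[0],q[1],1.])
    return d/np.linalg.norm(d)
def onz(cal,px,z):
    d=ray(cal,px); e=cal["eye"]; return e+d*(z-e[2])/d[2]
def tri(c1,p1,c2,p2):
    d1,d2=ray(c1,p1),ray(c2,p2); e1,e2=c1["eye"],c2["eye"]
    t=np.linalg.lstsq(np.c_[d1,-d2],e2-e1,rcond=None)[0]
    a,b=e1+t[0]*d1,e2+t[1]*d2; return (a+b)/2,np.linalg.norm(a-b)
def proj(cal,P):
    c=R.from_euler("xyz",cal["orientation"]).as_matrix().T@(np.asarray(P,float)-cal["eye"])
    s=c[:2]/c[2]; s=s*(1+cal["k1"]*(s@s)); f=cal["mtx"]
    return np.array([f[0,0]*s[0]+f[0,2],f[1,1]*s[1]+f[1,2]])
def crop(src,x,y,w,h,k,out):
    im=cv2.imread(src)[y:y+h,x:x+w]; im=cv2.resize(im,None,fx=k,fy=k,interpolation=cv2.INTER_CUBIC)
    for i in range(0,w,10):
        cv2.line(im,(i*k,0),(i*k,4 if i%50 else 12),(0,0,255),1)
        if i%20==0: cv2.putText(im,str(x+i),(i*k,22),0,.35,(0,0,255),1)
    for i in range(0,h,10):
        cv2.line(im,(0,i*k),(4,i*k),(0,0,255),1)
        if i%20==0: cv2.putText(im,str(y+i),(6,i*k+4),0,.35,(0,0,255),1)
    cv2.imwrite(out,im)
E
python3 - <<'E'
from h import *
crop("pics/top0.png",370,150,130,100,6,"pics/t_a.png")
crop("pics/top0.png",400,250,130,100,6,"pics/t_b.png")
crop("pics/top0.png",170,150,180,180,3,"pics/t_c.png")
crop("pics/side0.png",230,260,220,130,3,"pics/s_a.png")
crop("pics/side0.png",200,160,190,120,4,"pics/s_b.png")
E
```

```text
(no output)
```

View pics/t_a.png

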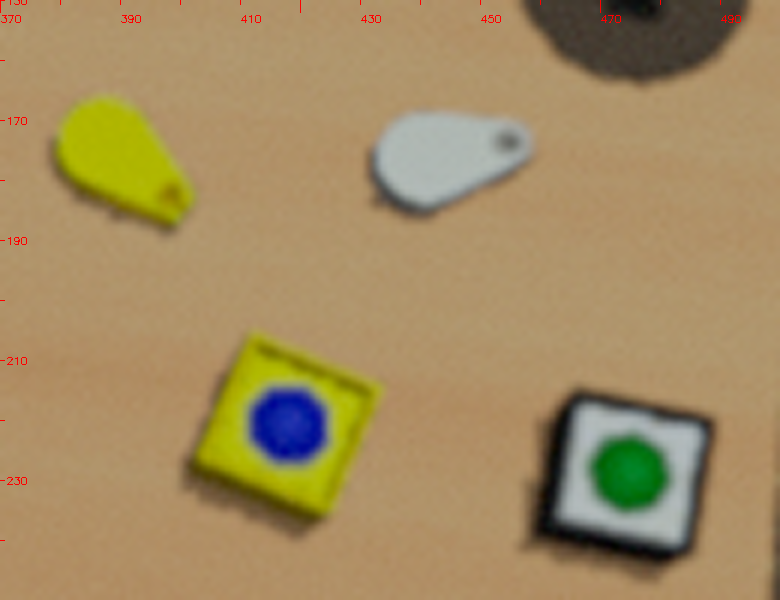

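View pics/t_b.png

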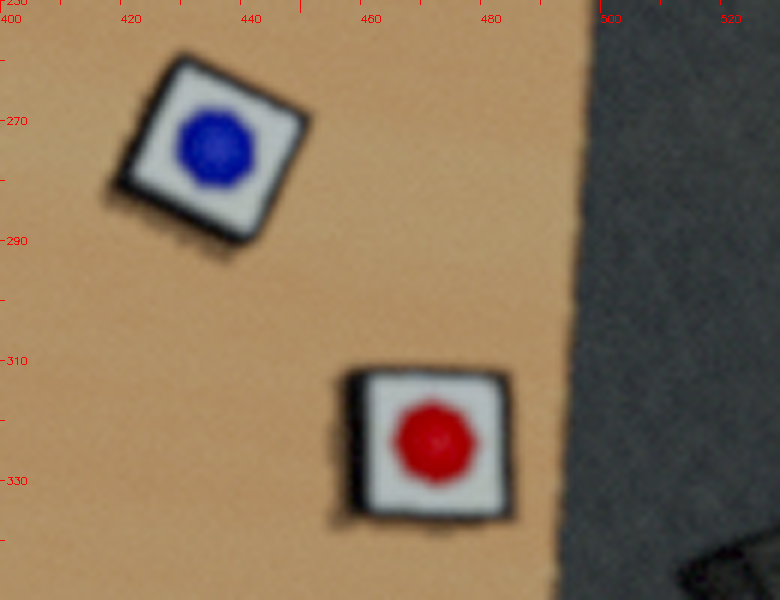

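View pics/t_c.png

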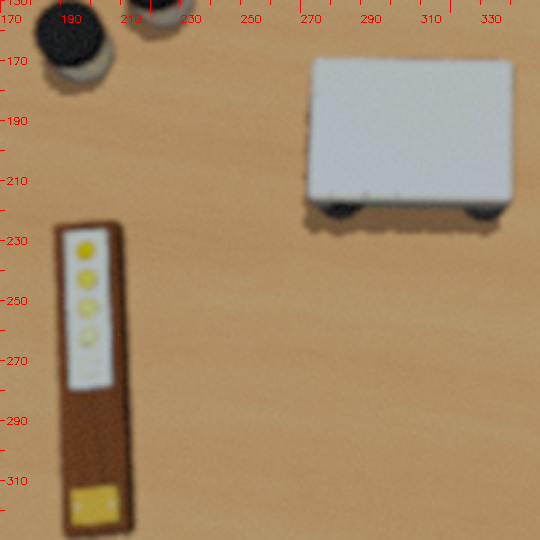

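View pics/s_a.png

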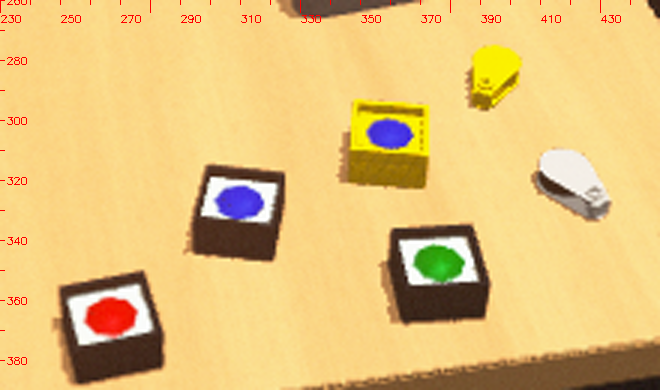

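View pics/s_b.png

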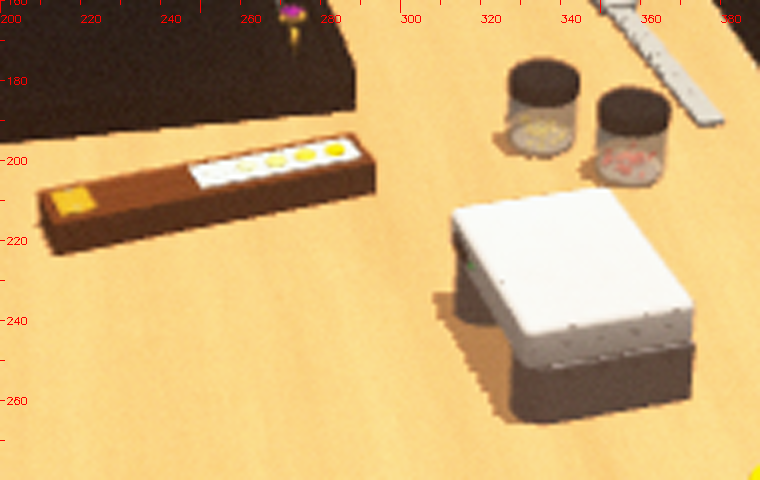

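```bash
cat > m.py <<'E'
from plant import *
from h import *
np.set_printoptions(precision=1,suppress=True)
T=get_calibration("top");S=get_calibration("side")
tt=lambda x,y:(370+x/6,150+y/6)
tb=lambda x,y:(400+x/6,250+y/6)
tc=lambda x,y:(170+x/3,150+y/3)
sa=lambda x,y:(230+x/3,260+y/3)
sb=lambda x,y:(200+x/4,160+y/4)
D={"lampBL":(tc(314,58),sb(608,190)),"lampBR":(tc(513,60),sb(692,303)),"lampFR":(tc(512,200),sb(527,335)),"lampFL":(tc(309,198),sb(453,213)),
"stripSL":(tc(54,226),sb(350,135)),"stripSR":(tc(114,223),sb(375,163)),"stripNL":(tc(65,534),sb(38,190)),"stripNR":(tc(127,530),sb(52,224)),
"plate":(tc(94,505),sb(74,200)),"stoneY":(tc(86,250),sb(336,149)),
"blue":(tb(215,147),sa(240,202)),"red":(tb(436,443),sa(111,316)),"green":(tt(628,473),sa(438,263)),
"loupehole":(tt(508,141),sa(594,197)),"loupetip":(tt(534,140),sa(607,198)),"loupebutt":(tt(376,168),sa(548,157)),
"jara":(tc(70,34),sb(632,110)),"jarb":((221,143),sb(543,82)),
}
for k,(a,b) in D.items():
    p,e=tri(T,a,S,b); print(k,p,"gap %.1f"%e)
if __name__=="__main__":
  print("on-plane")
  for n,z,pts in [("blue",24,[tb(183,53),tb(310,117),tb(248,243),tb(118,180)]),("red",24,[tb(360,371),tb(508,371),tb(514,518),tb(362,517)]),
   ("loupe",14,[tt(534,140),tt(376,168),tt(415,112),tt(425,210)])]:
    q=np.array([onz(T,p,z)[:2] for p in pts]); print(n,q.tolist(),q.mean(0), np.linalg.norm(q-np.roll(q,-1,0),axis=1))
E
python3 m.py
```

```text
lampBL [647.5 322.9  46.3] gap 1.9
lampBR [659.2 215.4  50. ] gap 0.2
lampFR [583.  205.8  47.6] gap 1.6
lampFL [570.2 313.6  46.2] gap 2.8
stripSL [541.6 454.2  15. ] gap 1.6
stripSR [548.9 421.9  15. ] gap 3.9
stripNL [378.2 416.3  18.2] gap 2.0
stripNR [384.4 384.7  16.4] gap 1.6
plate [395.3 404.1  17.7] gap 2.5
stoneY [530.7 433.4  18.7] gap 2.9
blue [516.   40.4  17.2] gap 1.9
red [445.8 -24.   18.1] gap 2.2
green [600.  -15.8  17.1] gap 1.6
loupehole [693.2  23.1   8.8] gap 0.7
loupetip [694.9  16.5  13.1] gap 4.6
loupebutt [681.5  58.8   6. ] gap 1.4
jara [677.4 467.1   6.2] gap 44.7
jarb [653.2 412.3  65.4] gap 36.1
on-plane
blue [[538.1798420457014, 52.69159203907648], [525.5635191435831, 17.450124972838864], [489.6198474307101, 30.859463999140644], [501.5780955390604, 66.65276470429615]] [513.7  41.9] [37.4 38.4 37.7 39.2]
red [[460.13344618834685, -1.2145857385136196], [465.57882439870514, -39.576657353338106], [427.9069296398653, -43.747759847673734], [422.58132329105365, -4.72320416689584]] [444.1 -22.3] [38.7 37.9 39.4 37.7]
loupe [[692.2232447951789, 17.17484829235542], [678.0611588741076, 60.311821148802295], [695.9717126990884, 51.016758983079825], [667.6595012323264, 45.56312406410515]] [683.5  43.5] [45.4 20.2 28.8 37.5]
```

```bash
cat > fit.py <<'E'
from m import *
def rect(p,L,W,h,cx=0):
    x,y,a=p; c,s=np.cos(a),np.sin(a)
    return lambda u,v:np.array([x+c*u-s*v,y+s*u+c*v,h])
names=["lampBL","lampBR","lampFR","lampFL","stripSL","stripSR","stripNL","stripNR","blue","red","green"]
def world(q):
    l=rect(q[0:3],0,0,52); s=rect(q[3:6],0,0,20)
    P=[l(80,55),l(80,-55),l(0,-55),l(0,55),s(85,18),s(85,-18),s(-85,18),s(-85,-18)]
    z=q[12]
    return P+[np.array([*q[6:8],z]),np.array([*q[8:10],z]),np.array([*q[10:12],z])]
def cam(c,d):
    return dict(c,eye=c["eye"]+d[:3],orientation=(R.from_rotvec(d[3:6])*R.from_euler("xyz",c["orientation"])).as_euler("xyz"))
def res(q):
    P=world(q); t=cam(T,q[13:19]); s=cam(S,q[19:25]); r=[]
    for n,p in zip(names,P):
        r+=list(proj(t,p)-D[n][0])+list(proj(s,p)-D[n][1])
    return np.r_[r,q[13:16]/2,q[16:19]/.004,q[19:22]/2,q[22:25]/.004,(q[12]-20)/3]
q0=np.r_[577,260,.12,463,420,.21,516,40,446,-24,600,-16,20,np.zeros(12)]
f=least_squares(res,q0,x_scale=np.r_[10,10,.1,10,10,.1,[10]*7,[2]*3,[.004]*3,[2]*3,[.004]*3])
if __name__=="__main__":
    np.set_printoptions(precision=3,suppress=True)
    print("cost",f.cost); print("lamp",f.x[:3],"strip",f.x[3:6]); print("blue,red,green",f.x[6:13]); print(f.x[13:19],f.x[19:25])
    r=f.fun[:44].reshape(-1,4); print(np.abs(r).max(0)); 
    t=cam(T,f.x[13:19]); s=cam(S,f.x[19:25])
    for k in("loupehole","loupetip","loupebutt","plate","stoneY"): print(k,*tri(t,D[k][0],s,D[k][1]))
    for n,a,b in(("jara",tc(70,34),sb(543,82)),("jarb",(221,139),sb(632,110))): print(n,*tri(t,a,s,b))
    for n,z,pts in [("blue",24,[tb(183,53),tb(310,117),tb(248,243),tb(118,180)]),("red",24,[tb(360,371),tb(508,371),tb(514,518),tb(352,517)]),("loupe",14,[tt(534,140),tt(376,168),tt(415,112),tt(425,210)])]:
        q=np.array([onz(t,p,z)[:2] for p in pts]); print(n,q.mean(0)); print(q)
E
python3 fit.py | sed -n '/cost/,$p'
```

```text
cost 10.543922318057204
lamp [575.962 261.396   0.122] strip [464.171 421.199   0.221]
blue,red,green [517.067  42.735 446.92  -21.569 601.106 -13.472  19.804]
[ 0.203  0.238  1.851  0.002 -0.002 -0.   ] [-0.203 -0.238  0.995  0.003 -0.001  0.001]
[1.219 1.304 1.61  0.906]
loupehole [694.303  25.565  11.578] 0.6552310998619693
loupetip [696.04   18.907  15.885] 3.184315469248497
loupebutt [682.592  61.17    8.945] 0.06609843808786059
plate [396.273 405.819  21.711] 0.15805094834041916
stoneY [531.485 435.075  23.176] 0.8439137562214168
jara [646.892 461.565  39.797] 0.26298352766068744
jarb [688.593 422.965  40.538] 5.273905376198174
blue [516.056  43.699]
[[540.567  54.478]
 [527.897  19.188]
 [491.877  32.644]
 [503.883  68.487]]
red [446.098 -19.92 ]
[[462.312   0.548]
 [467.751 -37.862]
 [430.009 -42.004]
 [424.321  -0.361]]
loupe [686.299  45.218]
[[695.044  18.817]
 [680.88   62.051]
 [698.84   52.725]
 [670.43   47.279]]
```

```bash
python3 - <<'E'
from h import *
crop("pics/top0.png",100,180,130,180,3,"pics/t_d.png")
crop("pics/side0.png",110,120,190,110,4,"pics/s_d.png")
E
```

```text
(no output)
```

View pics/t_d.png

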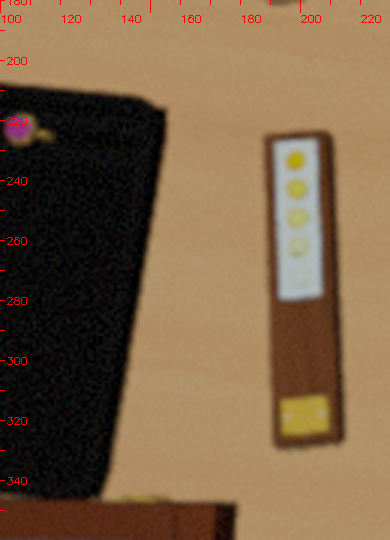

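View pics/s_d.png

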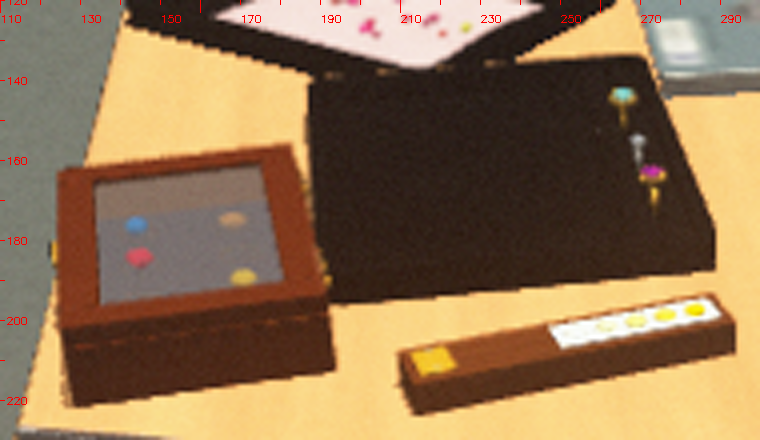

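```bash
python3 - <<'E' | tail -5
from fit import *
t=cam(T,f.x[13:19]); s=cam(S,f.x[19:25])
print("wood",*tri(t,(178.3,347.7),s,(191.2,192.5)))
print("tray",*tri(t,(155,216),s,(288.8,177)))
print("tray low corner top view z25",onz(t,(134,345),25))
print("table edge right",onz(t,(497,270),0),onz(t,(493,345),0))
print(onz(t,(178.3,437),60))
E
```

```text
wood [347.2 424.3  55.6] 1.9372426802397695
tray [550.4 508.4  32. ] 4.18347425285893
tray low corner top view z25 [341.9 501.1  25. ]
table edge right [541.4 -60.2   0. ] [419.4 -61.7   0. ]
[225.4 398.4  60. ]
```

Emit:
step_arm(moves=[1,-0.9,0,0,0,0,-1,1,-0.9,0,0,0,0,-1,1,-0.9,0,0,0,0,-1,1,-0.9,0,0,0,0,-1,1,-0.9,0,0,0,0,-0.3,1,-0.9,0,0,0,0,-0.3,1,-0.9,0,0,0,0,-0.3,1,-0.9,0,0,0,0,-0.3])

```text
time: 0.77
tool_pos: [296.2, -282.4, 184.5]
tcp_rot: [-3.135, 0.001, 0.393]
contact_force: [0.1, -0.2, 0.3]
grip_width: 70.1
```

Emit:
step_arm(moves=[1,-0.9,0,0,0,0.6,-0.3,1,-0.9,0,0,0,0.6,-0.3,1,-0.9,0,0,0,0.6,-0.3,1,-0.9,0,0,0,0.6,-0.3,0.6,-1,0,0,0,0,-0.3,0.6,-1,0,0,0,0,-0.3,0.4,-1,0,0,0,0,-0.3,0.3,-1,0,0,0,0,-0.3])

```text
time: 1.43
tool_pos: [370.4, -90.7, 184.0]
tcp_rot: [-3.132, 0.004, 0.217]
contact_force: [0.1, 0.3, -0.2]
grip_width: 60.0
```

Emit:
step_arm(moves=[0.9,-1,0,0,0,0,-0.3,0.7,-1,0,0,0,0,-0.3,0.5,-1,0,0,0,0,-0.3,0.4,-1,0,0,0,0,-0.3,0.3,-1,0,0,0,0,-0.3,0.2,-1,0,0,0,0,-0.3,0.2,-1,0,0,0,0,-0.3,0.2,-1,0,0,0,0,-0.3])

```text
time: 2.1
tool_pos: [401.3, 90.1, 183.6]
tcp_rot: [-3.13, 0.008, 0.218]
contact_force: [1.1, -1.0, 0.3]
grip_width: 59.7
```

Emit:
step_arm(moves=[0.3,-1,0.2,0,0,0,-0.3,0.3,-1,0.2,0,0,0,-0.3,0.3,-1,0.2,0,0,0,-0.3,0.3,-1,0.2,0,0,0,-0.3,0.3,-1,0.2,0,0,0,-0.3,0.3,-1,0.2,0,0,0,-0.3,0.3,-1,0.2,0,0,0,-0.3,0.2,-1,0.2,0,0,0,-0.3])

```text
time: 2.77
tool_pos: [409.0, 265.1, 150.4]
tcp_rot: [-3.131, 0.011, 0.218]
contact_force: [0.3, -0.3, 1.1]
grip_width: 59.6
```

Emit:
step_arm(moves=[0.3,-1,0.5,0,0,0,-0.3,0.3,-1,0.5,0,0,0,-0.3,0.3,-1,0.5,0,0,0,-0.3,0.3,-1,0.5,0,0,0,-0.3,0.3,-1,0.5,0,0,0,-0.3,0.3,-0.8,0.5,0,0,0,-0.3,0.1,-0.4,0.2,-0.15,0.15,0,-0.3,0,0,0,0,0,0,-0.3])

```text
time: 3.43
tool_pos: [415.3, 404.0, 79.9]
tcp_rot: [3.14, 0.006, 0.222]
contact_force: [-0.6, 0.0, -0.0]
grip_width: 59.2
```

```bash
python3 - <<'E' | tail -3
from fit import *
for n in("side","top"): cv2.imwrite(f"pics/{n}1.png",capture(n)[:,:,::-1])
o=get_obs(); print(o["tool_pos"],o["tcp_rot"])
t=cam(T,f.x[13:19]); s=cam(S,f.x[19:25])
print(proj(t,o["tool_pos"]),proj(s,o["tool_pos"]))
crop("pics/top1.png",140,200,130,150,4,"pics/t1.png")
crop("pics/side1.png",180,130,130,110,5,"pics/s1.png")
E
```

```text
jarb [653.2 412.3  65.4] gap 36.1
[415.7 402.6  80.8] [3.1 0.  0.2]
[197.2 303.6] [226.2 183.5]
```

View pics/t1.png

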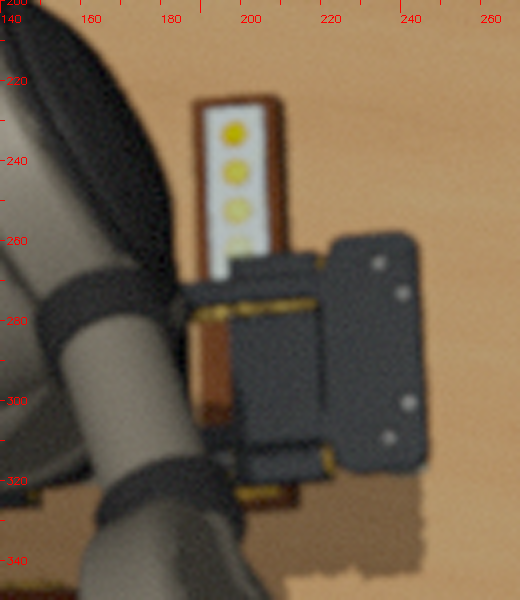

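View pics/s1.png

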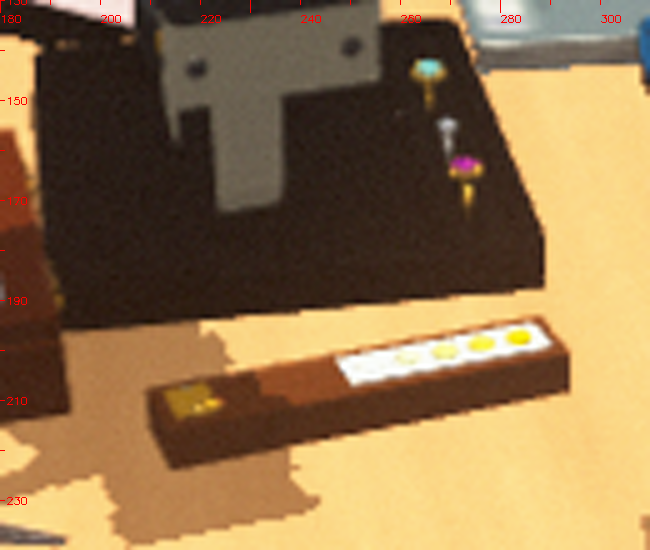

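```bash
python3 - <<'E' | tail -2
from fit import *
o=get_obs(); t=cam(T,f.x[13:19]); s=cam(S,f.x[19:25])
m=R.from_euler("xyz",o["tcp_rot"]).as_matrix()
for d in(30,49): print(d,[proj(s,o["tool_pos"]+m@np.array([u,d,0])).round(1).tolist() for u in(-9.5,9.5)],[proj(S,o["tool_pos"]+m@np.array([u,d,0])).round(1).tolist() for u in(-9.5,9.5)])
E
```

```text
30 [[225.4, 191.1], [235.2, 189.4]] [[225.1, 188.9], [234.9, 187.2]]
49 [[228.1, 195.6], [238.0, 193.8]] [[227.8, 193.4], [237.7, 191.6]]
```

View pics/side1.png

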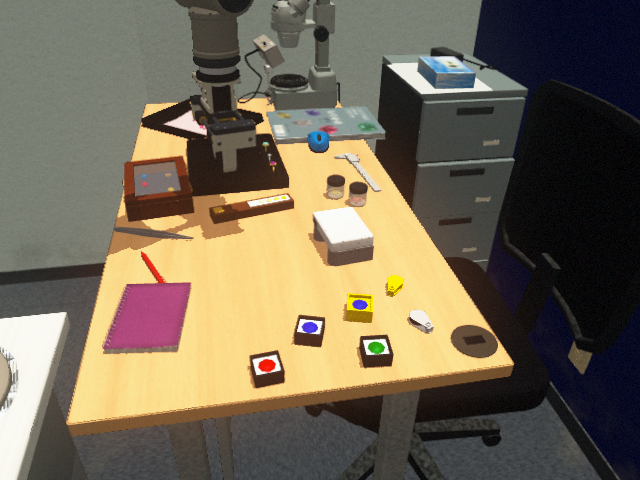

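View pics/top1.png

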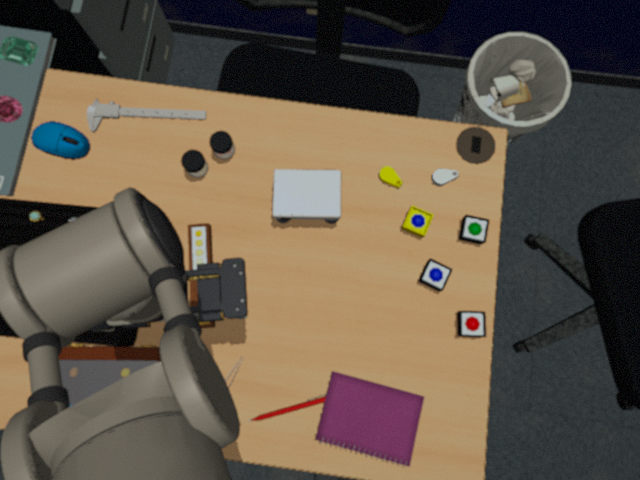

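```bash
python3 - <<'E' | tail -12
from fit import *
o=get_obs(); t=cam(T,f.x[13:19]); s=cam(S,f.x[19:25])
m=R.from_euler("xyz",o["tcp_rot"]).as_matrix()
print(o["tool_pos"],o["joint_positions"],o["grip_width"])
for d in(0,30,49,65,95):
  for z in(0,-25,-50,-66,-100):
    p=o["tool_pos"]+m@np.array([0,d,z]); 
    if d in(30,49,95): print(d,z,proj(t,p),proj(s,p))
E
```

```text
30 -66 [208.1 297.9] [228.  158.1]
30 -100 [202.7 295.5] [226.8 140.6]
49 0 [230.2 300.7] [233.1 194.7]
49 -25 [227.3 299.3] [232.3 182.7]
49 -50 [224.2 297.7] [231.4 170.3]
49 -66 [222.1 296.7] [230.8 162.2]
49 -100 [217.3 294.3] [229.6 144.5]
95 0 [261.  298.1] [240.1 206. ]
95 -25 [259.1 296.5] [239.3 193.7]
95 -50 [257.1 294.9] [238.5 181. ]
95 -66 [255.7 293.8] [238.  172.7]
95 -100 [252.5 291.2] [236.9 154.5]
```

```bash
python3 - <<'E'
import cv2,numpy as np
for n,(x,y,w,h) in {"side":(180,90,100,110),"top":(160,230,100,100)}.items():
    im=cv2.imread(f"pics/{n}1.png")[y:y+h,x:x+w].astype(float)/255
    im=(np.clip(im*1.3,0,1)**.45*255).astype('uint8')
    im=cv2.resize(im,None,fx=5,fy=5,interpolation=cv2.INTER_CUBIC)
    for i in range(0,110,10):
        cv2.putText(im,str(y+i),(0,i*5+4),0,.35,(0,255,255),1);cv2.putText(im,str(x+i),(i*5,10),0,.3,(0,255,255),1)
    cv2.imwrite(f"pics/{n}1e.png",im)
E
```

```text
(no output)
```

View pics/side1e.png

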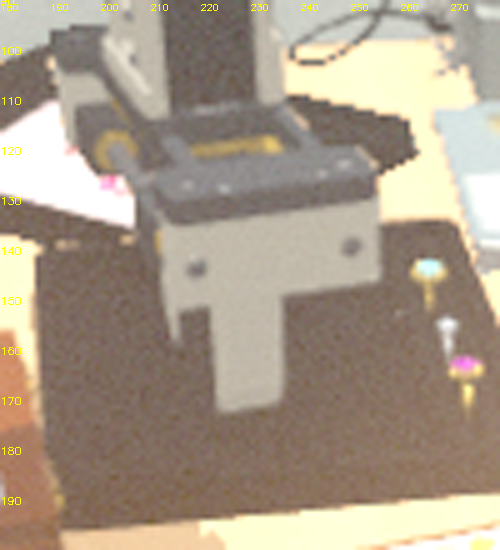

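View pics/top1e.png

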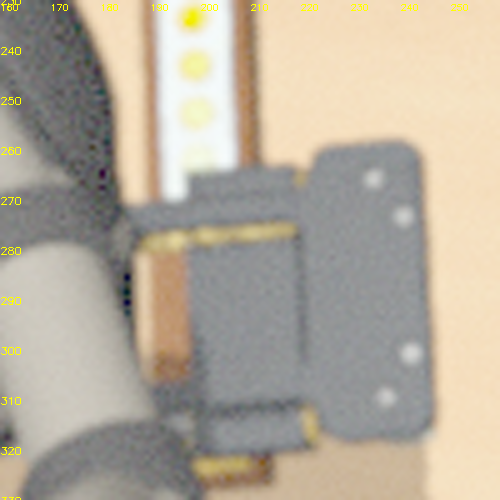

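```bash
python3 - <<'E' | tail -4
from fit import *
o=get_obs(); t=cam(T,f.x[13:19]); s=cam(S,f.x[19:25])
m=R.from_euler("xyz",o["tcp_rot"]).as_matrix()
for a,b in(((243.5,258.5),(255.8,126)),((246.4,317),(212.5,133))):
    p,e=tri(t,a,s,b); print(p,e,m.T@(p-o["tool_pos"]))
    p,e=tri(T,a,S,b); print(p,e)
E
```

```text
[472.1 321.6 225.4] 0.04785966434124037 [  36.4   91.6 -144.7]
[471.6 320.2 221.6] 1.8425694259606944
[400.9 306.4 223.4] 2.215599803132043 [ -36.4   90.8 -142.2]
[400.4 305.  219.9] 0.12595961697786606
```

Emit:
step_arm(moves=[0.2,-0.2,0.6,0,0,0,-0.3,0.1,-0.2,0.6,0,0.08,0,-0.3,0,0,0.6,0,0,0,-0.3,0,0,0.3,0,0,0,-0.3,0,0,0,0,0,0,-0.3])

```text
time: 3.95
tool_pos: [422.5, 409.7, 37.8]
tcp_rot: [-3.141, -0.002, 0.217]
contact_force: [-0.1, -0.6, 0.2]
grip_width: 59.5
```

```bash
python3 - <<'E' | tail -3
from fit import *
for n in("side",): cv2.imwrite(f"pics/{n}2.png",capture(n)[:,:,::-1])
o=get_obs(); print(o["tool_pos"],o["tcp_rot"])
im=cv2.imread("pics/side2.png").astype(float)/255; cv2.imwrite("pics/side2g.png",(np.clip(im*1.3,0,1)**.5*255).astype('uint8'))
crop("pics/side2g.png",180,120,130,110,6,"pics/s2.png")
E
```

```text
jara [677.4 467.1   6.2] gap 44.7
jarb [653.2 412.3  65.4] gap 36.1
[422.6 409.7  38.2] [-3.1 -0.   0.2]
```

View pics/s2.png

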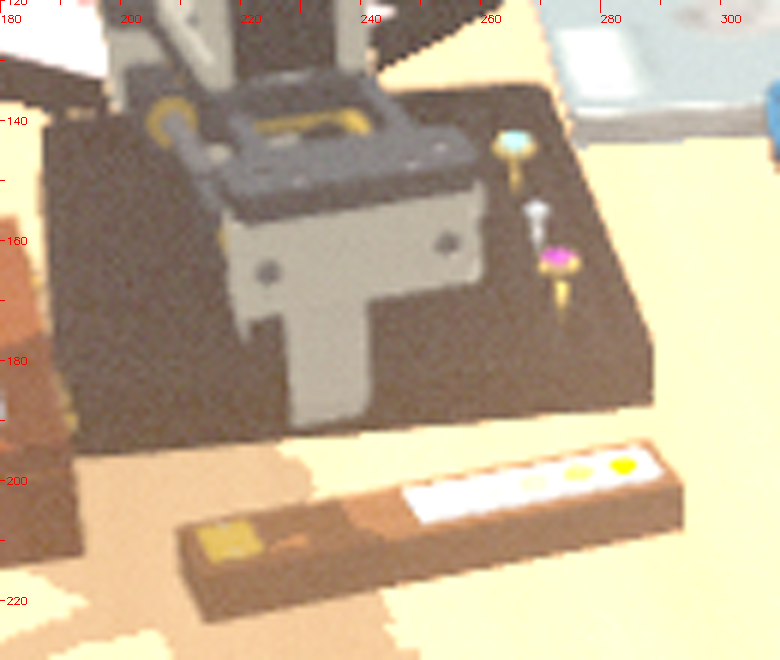

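Emit:
step_arm(moves=[0,-0.1,0.6,0,0,0,-0.3,0,0,0.5,0,0,0,-0.3,0,0,0.3,0,0,0,-0.3,0,0,0,0,0,0,-0.3])

```text
time: 4.33
tool_pos: [423.7, 411.7, 9.2]
tcp_rot: [-3.14, -0.005, 0.215]
contact_force: [0.2, -0.1, -0.6]
grip_width: 60.0
```

Emit:
step_arm(moves=[0,0,0.25,0,0,0,-0.3,0,0,0,0,0,0,0.3,0,0,0,0,0,0,0.3,0,0,0,0,0,0,0.3])

```text
time: 4.67
tool_pos: [423.7, 411.7, 3.3]
tcp_rot: [-3.14, -0.005, 0.216]
contact_force: [0.4, 0.1, -1.4]
grip_width: 44.3
```

```bash
python3 - <<'E' | tail -3
from fit import *
for n in("side","top"): cv2.imwrite(f"pics/{n}3.png",capture(n)[:,:,::-1])
o=get_obs(); print(o["tool_pos"],o["tcp_rot"],o["grip_width"],o["contact_force"])
im=cv2.imread("pics/side3.png").astype(float)/255; cv2.imwrite("pics/side3g.png",(np.clip(im*1.3,0,1)**.5*255).astype('uint8'))
crop("pics/side3g.png",180,120,130,110,6,"pics/s3.png")
E
```

```text
jara [677.4 467.1   6.2] gap 44.7
jarb [653.2 412.3  65.4] gap 36.1
[423.8 411.9   3.6] [-3.1 -0.   0.2] 36.27813454137323 [0.2 0.4 1.1]
```

View pics/s3.png

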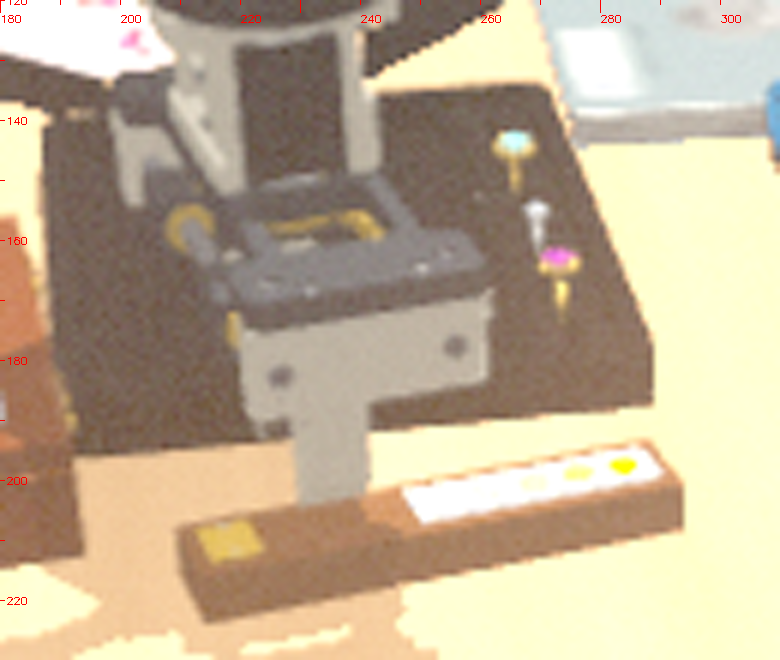

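Emit:
step_arm(moves=[0,0,0,0,0,0,1,0,0,0,0,0,0,1,0,0,0,0,0,0,1])

```text
time: 5.02
tool_pos: [424.2, 412.2, 4.4]
tcp_rot: [-3.139, -0.007, 0.216]
contact_force: [0.6, 0.4, -0.8]
grip_width: 16.8
```

```bash
python3 - <<'E' | tail -3
from fit import *
for n in("side","top"):
    cv2.imwrite(f"pics/{n}4.png",capture(n)[:,:,::-1])
    im=cv2.imread(f"pics/{n}4.png").astype(float)/255; cv2.imwrite(f"pics/{n}4g.png",(np.clip(im*1.3,0,1)**.5*255).astype('uint8'))
crop("pics/side4g.png",180,100,130,130,6,"pics/s4.png")
crop("pics/top4g.png",140,200,130,150,4,"pics/t4.png")
print(get_obs())
E
```

```text
jara [677.4 467.1   6.2] gap 44.7
jarb [653.2 412.3  65.4] gap 36.1
{'time': 5.1167, 'joint_positions': array([ 0.6,  0.7,  1.6, -0. ,  0.9,  2. ]), 'dq': array([ 0., -0.,  0., -0.,  0., -0.]), 'tau': array([  0. , -53.3, -19.5,  -0. ,  -0.1,   0. ]), 'tool_pos': array([424.2, 412.2,   4.3]), 'tcp_rot': array([-3.1, -0. ,  0.2]), 'contact_force': array([-0.6,  0.3, -0. ]), 'moment': array([ 0.1,  0. , -0. ]), 'grip_width': 8.578196398150762}
```

View pics/s4.png

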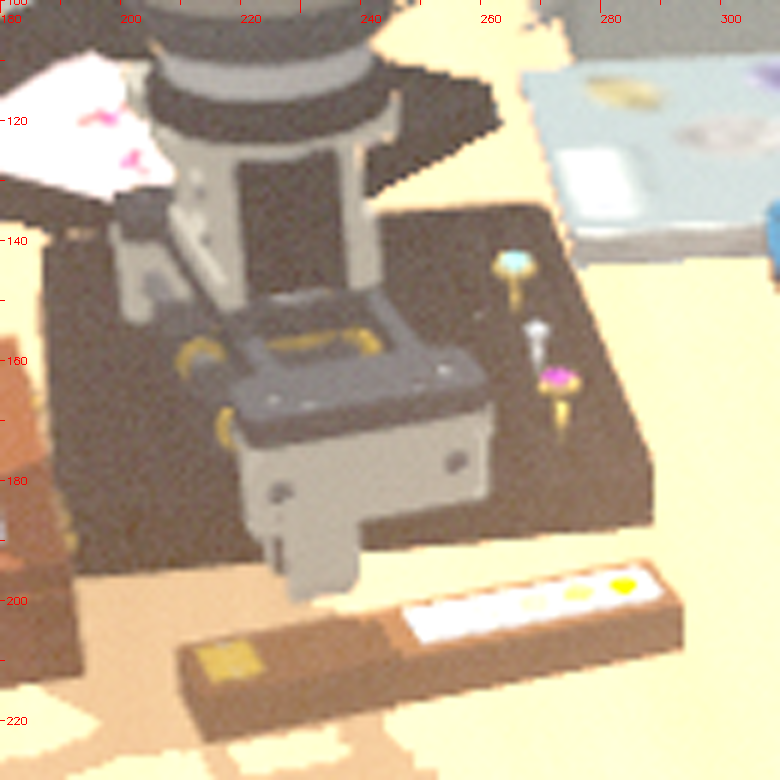

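View pics/t4.png

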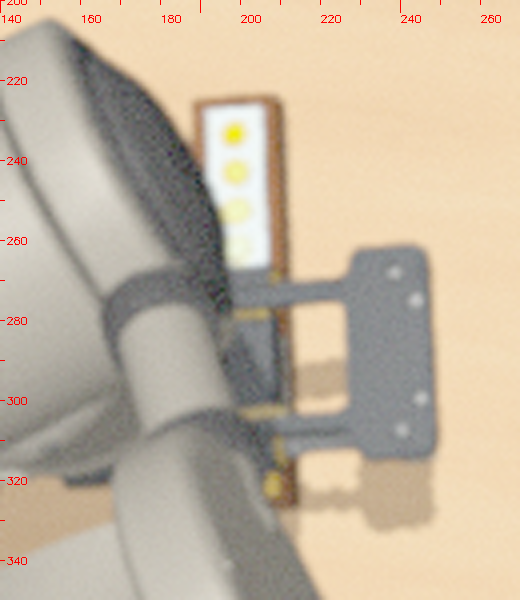

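Emit:
step_arm(moves=[0,0,0,0,0,0,-0.3,0,0,0,0,0,0,-0.3,0,0,0,0,0,0,-0.3,0,0,0,0,0,0,-0.3,0,0,0,0,0,0,-0.3,0,0,0.4,0,0,0,-0.3,0,0,0.4,0,0,0,-0.3])

```text
time: 5.7
tool_pos: [425.4, 413.1, -10.9]
tcp_rot: [-3.138, -0.01, 0.216]
contact_force: [-1.9, -0.2, 0.3]
grip_width: 51.0
```

```bash
cat > look.py <<'E'
import sys
from plant import *
from h import *
i=sys.argv[1]; np.set_printoptions(precision=3,suppress=True)
for a in sys.argv[2:]:
    n,x,y,w,h,k=a.split(","); cv2.imwrite(f"pics/{n}{i}.png",capture(n)[:,:,::-1])
    im=cv2.imread(f"pics/{n}{i}.png").astype(float)/255; cv2.imwrite(f"pics/{n}{i}g.png",(np.clip(im*1.3,0,1)**.6*255).astype('uint8'))
    crop(f"pics/{n}{i}g.png",int(x),int(y),int(w),int(h),int(k),f"pics/{n[0]}{i}.png")
o=get_obs(); print(o["time"],o["tool_pos"],o["tcp_rot"],o["contact_force"],o["grip_width"])
E
python3 look.py 5 side,180,100,130,130,6
```

```text
5.75 [424.54  412.466 -12.625] [-3.139 -0.008  0.216] [-0.571 -0.322 -0.483] 54.93971715007852
```

View pics/s5.png

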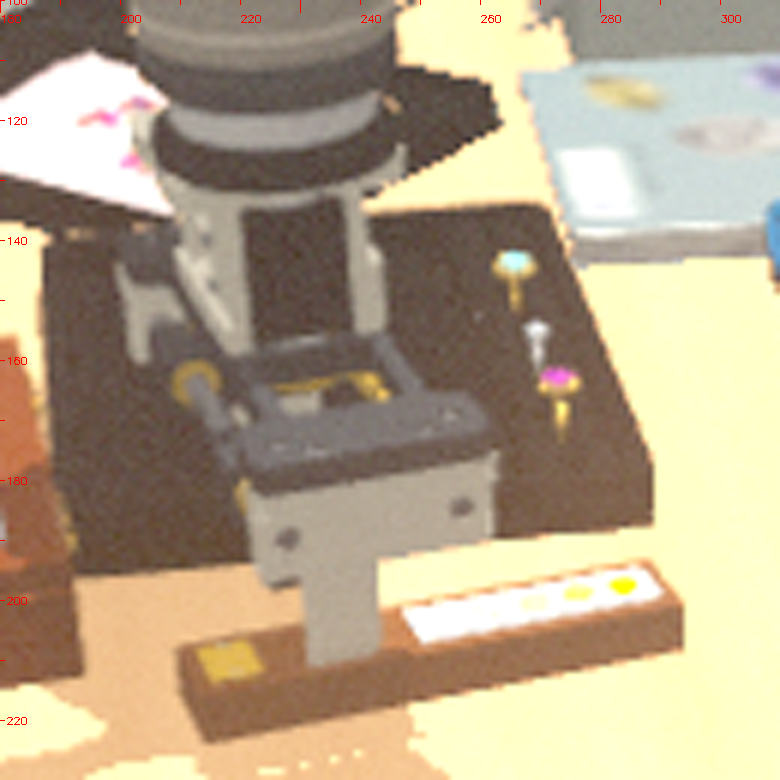

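```bash
python3 - <<'E' | tail -6
from fit import *
o=get_obs(); s=cam(S,f.x[19:25])
m=R.from_euler("xyz",o["tcp_rot"]).as_matrix()
for z in(3,25,30,35,40,45):
    print(z,[proj(s,np.r_[(o["tool_pos"]+m@np.array([u,d,0]))[:2],z]).round(1).tolist() for d in(27.5,35,46) for u in(-12,12)])
E
```

```text
3 [[231.0, 223.0], [242.7, 220.7], [232.0, 224.8], [243.8, 222.5], [233.5, 227.6], [245.4, 225.2]]
25 [[230.2, 213.4], [242.1, 211.1], [231.3, 215.2], [243.1, 212.9], [232.8, 217.9], [244.7, 215.6]]
30 [[230.1, 211.2], [241.9, 208.9], [231.1, 213.0], [243.0, 210.7], [232.6, 215.7], [244.6, 213.4]]
35 [[229.9, 209.0], [241.8, 206.7], [230.9, 210.8], [242.8, 208.5], [232.4, 213.4], [244.5, 211.1]]
40 [[229.7, 206.7], [241.6, 204.5], [230.7, 208.5], [242.7, 206.3], [232.2, 211.2], [244.3, 208.9]]
45 [[229.5, 204.5], [241.5, 202.3], [230.5, 206.3], [242.6, 204.0], [232.1, 208.9], [244.2, 206.6]]
```

Emit:
step_arm(moves=[0,0,0.5,0,0,0,-0.3,0,0,0.5,0,0.1,0,-0.3,0,0,0,0,0,0,-0.3])

```text
time: 6.0
tool_pos: [424.0, 411.9, -36.0]
tcp_rot: [-3.14, -0.013, 0.215]
contact_force: [0.1, -0.7, 0.3]
grip_width: 59.5
```

```bash
python3 look.py 6 side,180,100,130,130,6
```

```text
6.05 [424.274 412.121 -35.366] [-3.14  -0.013  0.216] [ 0.252 -0.302 -0.312] 59.59775899733137
```

View pics/s6.png

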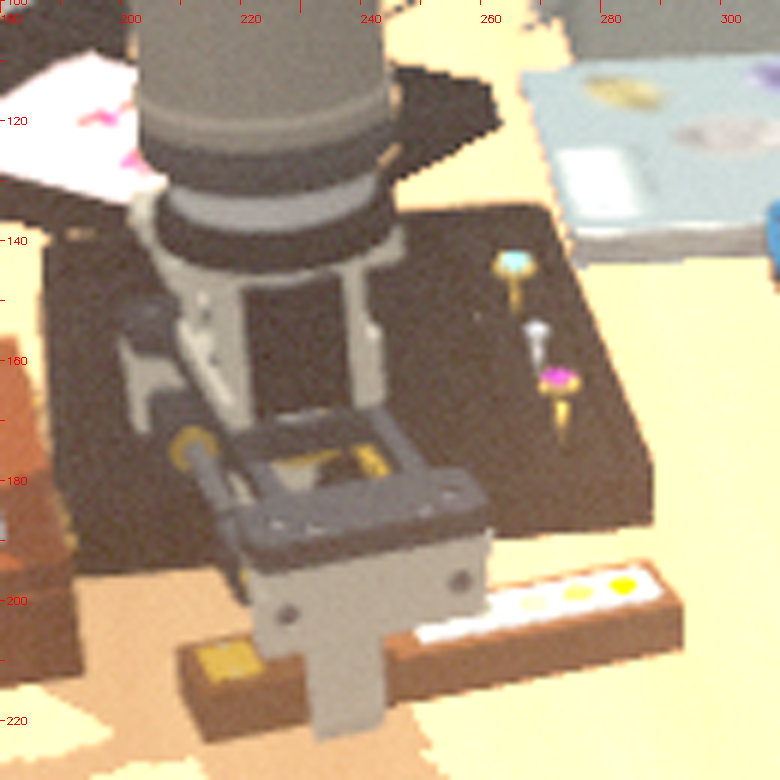

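Emit:
step_arm(moves=[0,0,0.2,0,-0.2,0,-0.3,0,0,0,0,0,0,-0.3])

```text
time: 6.22
tool_pos: [424.8, 413.0, -37.3]
tcp_rot: [-3.139, 0.001, 0.216]
contact_force: [0.6, 0.6, 0.4]
grip_width: 59.9
```

Emit:
step_arm(moves=[0,0,0.2,0,0,0,-0.3,0,0,0,0,0,0,-0.3])

```text
time: 6.38
tool_pos: [425.9, 413.8, -36.6]
tcp_rot: [-3.137, -0.0, 0.216]
contact_force: [-0.2, -0.0, 0.2]
grip_width: 59.8
```

```bash
python3 - <<'E'
from plant import *
import numpy as np
np.set_printoptions(precision=3,suppress=True)
for i in range(1): print({k:v for k,v in get_obs().items()})
E
```

```text
{'time': 6.3833, 'joint_positions': array([0.64 , 0.717, 1.572, 0.005, 0.85 , 1.991]), 'dq': array([-0.002, -0.029, -0.026,  0.003,  0.034, -0.007]), 'tau': array([  0.038, -55.282, -18.186,  -0.004,   0.137,   0.012]), 'tool_pos': array([425.856, 413.763, -36.576]), 'tcp_rot': array([-3.137, -0.   ,  0.216]), 'contact_force': array([-0.192, -0.047,  0.197]), 'moment': array([ 0.001, -0.003, -0.042]), 'grip_width': 59.82319612210172}
```

Emit:
step_arm(moves=[0,0,0.3,0,0,0,-0.3])

```text
time: 6.47
tool_pos: [427.1, 414.7, -38.4]
tcp_rot: [-3.136, -0.003, 0.217]
contact_force: [-18.5, -13.8, 76.5]
grip_width: 59.6
```

```bash
python3 look.py 7 side,180,100,130,130,6
```

```text
6.5167 [426.974 414.597 -38.031] [-3.136 -0.003  0.217] [-8.186 -5.624 31.588] 59.812531828613345
```

View pics/s7.png

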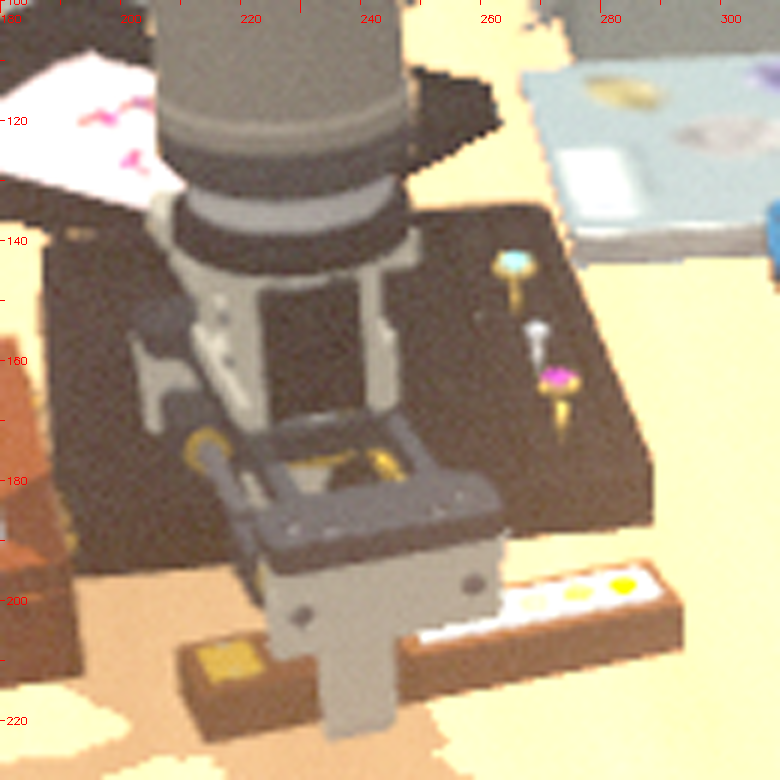

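Emit:
step_arm(moves=[-0.1,0,-0.2,0,0,0,-0.3])

```text
time: 6.6
tool_pos: [425.6, 414.4, -32.7]
tcp_rot: [-3.136, -0.004, 0.217]
contact_force: [0.6, -0.7, -0.2]
grip_width: 59.6
```

```bash
python3 look.py 8 top,140,200,130,150,4
```

```text
6.65 [426.033 415.065 -31.525] [-3.135 -0.006  0.217] [0.769 0.556 1.41 ] 59.688727935102655
```

View pics/t8.png

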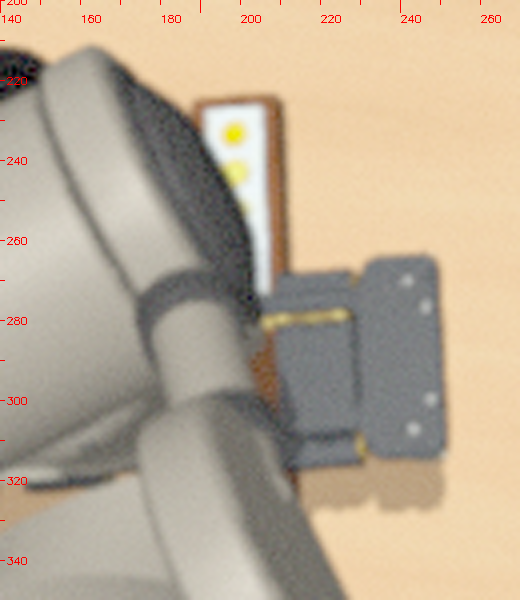

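Emit:
step_arm(moves=[0,0,0.15,0,0,0,0.1,0,0,0,0,0,0,0.1,0,0,0,0,0,0,0.1,0,0,0,0,0,0,0.1,0,0,0,0,0,0,0.1])

```text
time: 7.07
tool_pos: [426.6, 414.9, -36.2]
tcp_rot: [-3.135, -0.004, 0.217]
contact_force: [0.8, 0.2, 0.0]
grip_width: 41.5
```

```bash
python3 look.py 9 side,180,100,130,130,6
```

```text
7.1167 [426.44  414.805 -36.315] [-3.135 -0.004  0.216] [ 0.393 -0.575  0.266] 41.488005608458785
```

View pics/s9.png

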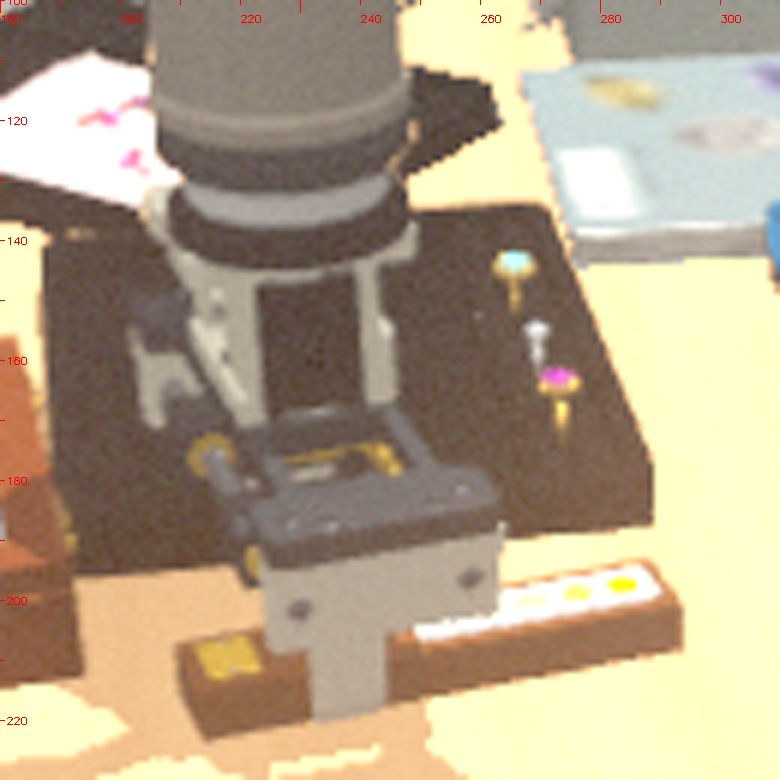

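Emit:
step_arm(moves=[0,0,0,0,0,0,1,0,0,0,0,0,0,1,0,0,0,0,0,0,1,0,0,0,0,0,0,1])

```text
time: 7.45
tool_pos: [426.3, 414.5, -36.8]
tcp_rot: [-3.136, -0.003, 0.216]
contact_force: [-1.0, 0.2, 1.3]
grip_width: 35.7
```

```bash
python3 look.py 10 side,180,100,130,130,6
```

```text
7.5 [426.26  414.492 -36.849] [-3.136 -0.003  0.216] [0.269 0.039 0.184] 35.89474267263522
```

View pics/s10.png

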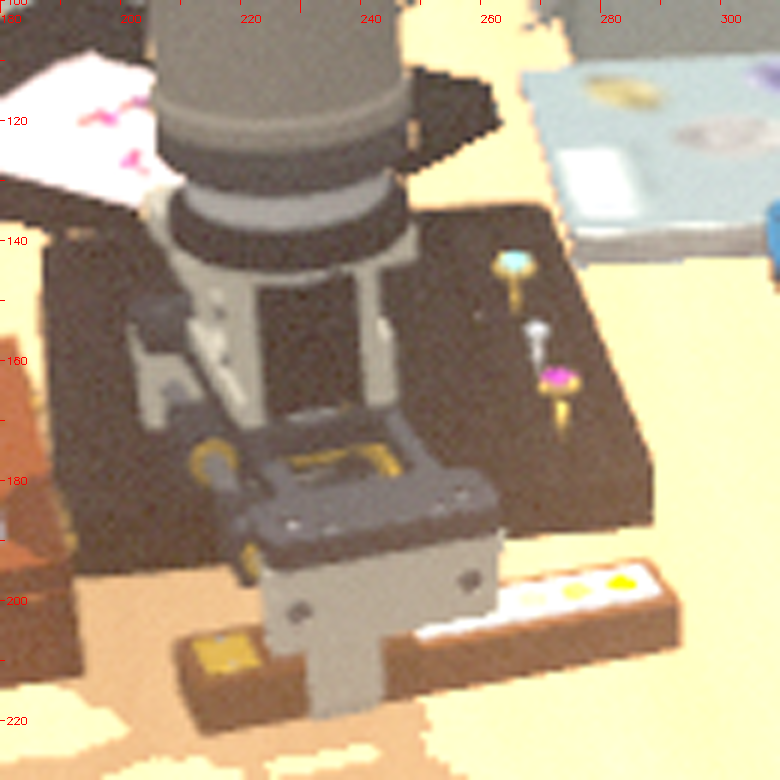

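The strip is gripped at 35.9 mm. Touching the desk also showed that the reported TCP z reads about 37 mm too low. Now I lift slightly and carry it over to the mouth.

Emit:
step_arm(moves=[0,0,-0.25,0,0,0,1,-0.2,0.4,-0.05,0,0,0.1,1,-0.25,0.8,0,0,0,0.2,1,-0.25,1,0,0,0,0.2,1,-0.25,1,0,0,0,0.2,1,-0.25,1,0,0,0,0.2,1,-0.25,1,0,0,0,0.2,1,0,0,0,0,0,0,1])

```text
time: 8.17
tool_pos: [412.9, 300.9, -31.5]
tcp_rot: [-3.135, -0.001, 0.137]
contact_force: [0.9, 1.0, -1.6]
grip_width: 36.1
```

Emit:
step_arm(moves=[0.05,1,0,0,0,0.1,1,0.05,1,0,0,0,0.1,1,0,0.7,0,0,0,0,1,0,0.2,0,-0.1,0,0,1,0,0,0,0,0,0,1])

```text
time: 8.58
tool_pos: [421.8, 240.3, -30.8]
tcp_rot: [3.141, -0.002, 0.12]
contact_force: [0.1, 0.7, -1.3]
grip_width: 35.7
```

```bash
python3 look.py 11 side,240,150,150,130,5 top,200,150,180,180,3
```

```text
8.6833 [421.779 241.235 -30.88 ] [-3.142 -0.002  0.121] [ 0.944  1.372 -1.2  ] 36.406743925164015
```

View pics/s11.png

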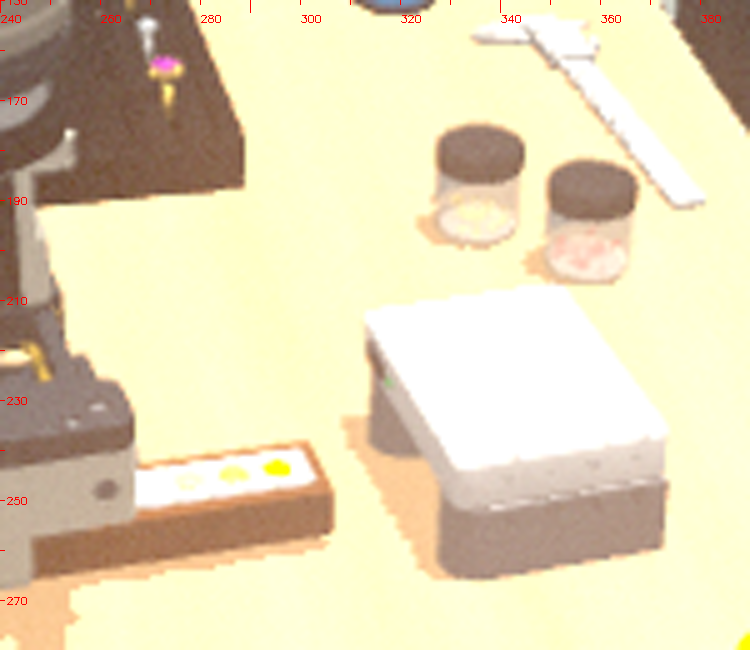

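View pics/t11.png

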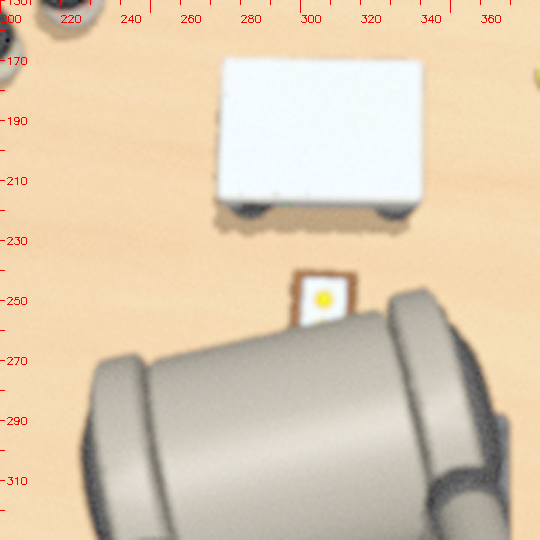

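```bash
python3 - <<'E' | tail -6
from fit import *
t=cam(T,f.x[13:19]); s=cam(S,f.x[19:25]); x,y,a=f.x[:3]; M=np.array([[np.cos(a),np.sin(a)],[-np.sin(a),np.cos(a)]])
L=lambda p: M@(p[:2]-np.array([x,y]))
for p in((298,241),(318.3,241),(307.7,249.7)): print(L(onz(t,p,25)))
sb5=lambda u,v:(240+u/5,150+v/5)
for n,a_,b in(("L",(298,241),sb5(308,443)),("R",(318.3,241),sb5(333,490)),("st",(307.7,249.7),sb5(278,468))):
    p,e=tri(t,a_,s,b); print(n,p,e,L(p))
E
```

```text
[-34.2  14.5]
[-33.8 -18.6]
[-48.4  -1.6]
L [541.2 271.6  24.7] 1.90280221782282 [-33.2  14.4]
R [545.2 238.7  25.8] 1.1480495896440224 [-33.3 -18.7]
st [528.1 253.8  27.1] 0.6563097607590217 [-48.5  -1.7]
```

Emit:
step_arm(moves=[0,-0.1,0.15,0,0,0,1,0,0,0.1,0,0,0,1,0,0,0,0,0,0,1])

```text
time: 8.93
tool_pos: [421.5, 245.7, -36.2]
tcp_rot: [-3.141, -0.003, 0.124]
contact_force: [0.4, -0.2, -2.4]
grip_width: 36.1
```

Emit:
step_arm(moves=[0.5,0.1,0,0,0,0,1,1,0,0,0,0,0,1,1,0,0,0,0,0,1,0,0,0,0,0,0,1])

```text
time: 9.27
tool_pos: [473.0, 251.8, -36.2]
tcp_rot: [-3.141, -0.002, 0.128]
contact_force: [0.1, -1.0, -1.1]
grip_width: 35.7
```

```bash
python3 look.py 12 side,240,150,150,130,5 top,200,150,180,180,3
```

```text
9.3667 [469.115 250.992 -36.805] [3.141 0.003 0.128] [1.309 0.449 3.449] 35.843756597750904
```

View pics/s12.png

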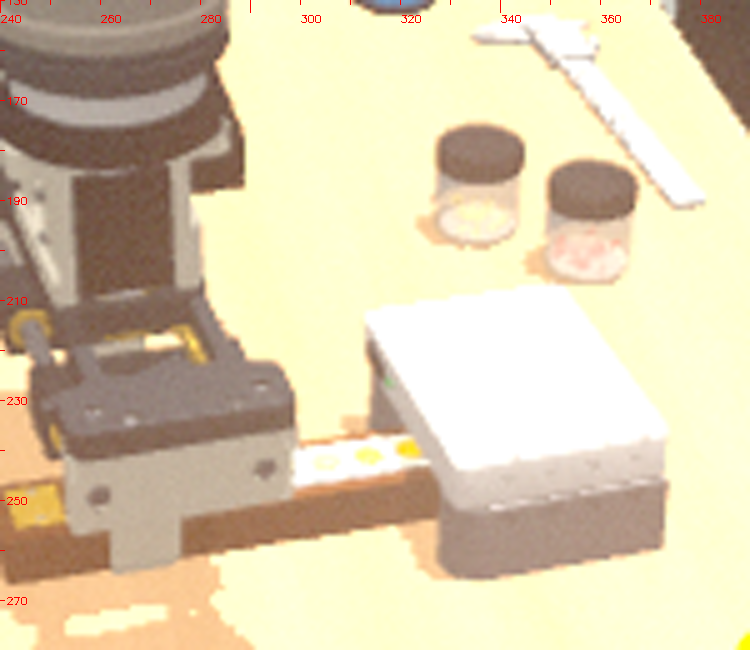

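View pics/t12.png

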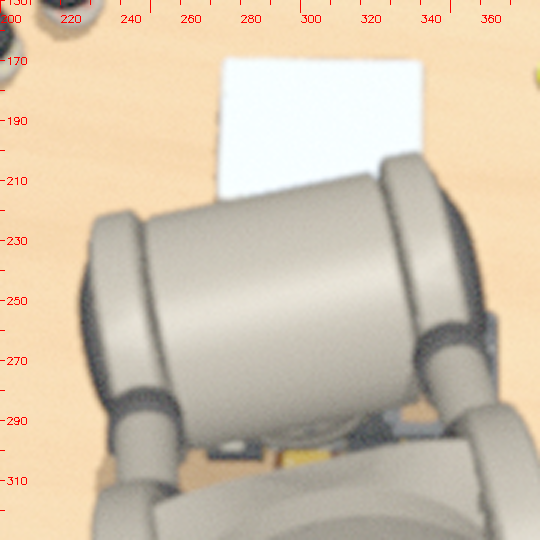

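Emit:
step_arm(moves=[0.8,0.15,-0.05,0,0,0.1,1,0.8,0,0,0,0,0,1,0.6,0,0,0,0,0,1,0.2,0,0,0,0,0,1,0,0,0,0,0,0,1])

```text
time: 9.78
tool_pos: [512.5, 253.5, -36.5]
tcp_rot: [3.14, 0.01, 0.123]
contact_force: [0.9, -0.0, 1.4]
grip_width: 35.5
```

Emit:
step_arm(moves=[0.4,0.05,0,0,-0.1,0,1,0.2,0,0,0,0,0,1])

```text
time: 9.95
tool_pos: [521.6, 253.8, -36.8]
tcp_rot: [3.14, 0.021, 0.124]
contact_force: [-1.9, -0.8, 1.6]
grip_width: 35.8
```

Emit:
step_arm(moves=[0.15,0,0,0,0.3,0,1,0.15,0,0,0,0,0,1])

```text
time: 10.12
tool_pos: [522.6, 253.9, -37.0]
tcp_rot: [3.139, 0.008, 0.124]
contact_force: [-9.2, -1.2, 9.5]
grip_width: 35.9
```

Emit:
step_arm(moves=[0.1,0,0,0,0,0,1])

```text
time: 10.2
tool_pos: [522.4, 253.9, -36.9]
tcp_rot: [3.138, 0.011, 0.124]
contact_force: [-1.2, -1.3, 2.5]
grip_width: 35.8
```

Emit:
step_arm(moves=[0,0,0,0,0,0,-0.3,0,0,0,0,0,0,-0.3,0,0,0,0,0,0,-0.3,0,0,0,0,0,0,-0.3,0,0,-0.5,0,0,0,-0.3,0,0,-1,0,0,0,-0.3,0,0,-1,0,0,0,-0.3,0,0,-1,0,0,0,-0.3])

```text
time: 10.87
tool_pos: [517.5, 253.0, 31.6]
tcp_rot: [3.136, 0.022, 0.125]
contact_force: [0.9, 0.0, 0.8]
grip_width: 59.9
```

```bash
python3 look.py 13 side,240,150,150,130,5
```

```text
10.9167 [520.284 254.056  36.074] [3.137 0.015 0.125] [0.506 0.419 2.51 ] 59.57829402586736
```

View pics/s13.png

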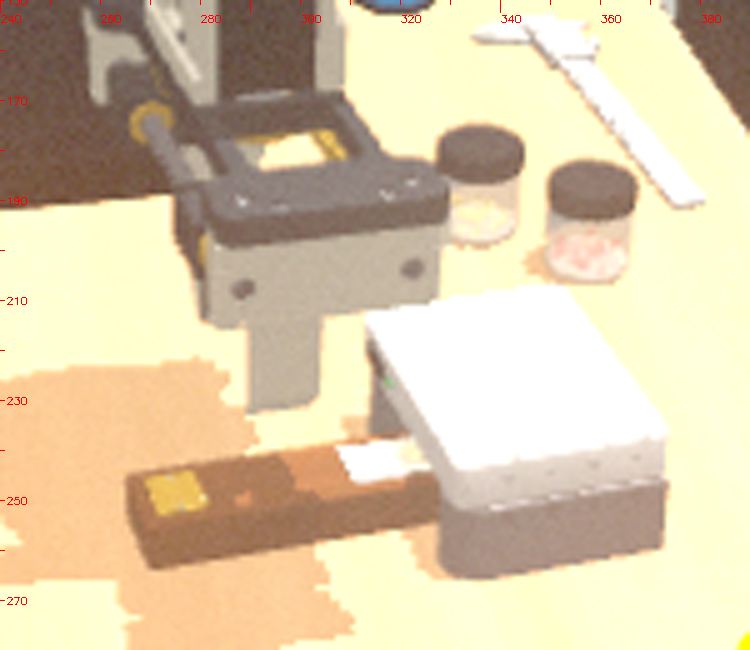

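Emit:
step_arm(moves=[0,0.3,-1,0,0,0,-0.4,-0.3,1,-0.6,0,0.2,0,-0.4,-0.4,1,0,0,0,0,-0.4,-0.4,1,0,0,0,0,-0.4,-0.4,1,0,0,0,0,-0.4,-0.4,1,0,0,0,0,-0.4,-0.4,1,0,0,0,0,-0.4,-0.4,1,0,0,0,0,-0.4])

```text
time: 11.58
tool_pos: [489.0, 101.6, 78.4]
tcp_rot: [3.139, -0.017, 0.131]
contact_force: [1.1, 0.3, 0.3]
grip_width: 64.5
```

Emit:
step_arm(moves=[-0.4,1,0,0,0,0,-0.4,-0.4,1,0,0,0,0,-0.4,-0.4,1,0,0,0,0,-0.4,-0.4,1,0,0,0,0,-0.4,-0.4,1,0,0,0,0,-0.4,0,0,0,0,0,0,-0.4])

```text
time: 12.08
tool_pos: [461.4, -10.5, 82.1]
tcp_rot: [3.137, -0.023, 0.13]
contact_force: [0.1, -0.0, -0.3]
grip_width: 64.4
```

```bash
python3 look.py 14 top,220,150,180,180,3 side,220,230,200,170,4
```

```text
12.1833 [462.112  -8.393  82.085] [ 3.138 -0.024  0.13 ] [0.38  1.103 0.181] 64.26627082634529
```

View pics/t14.png

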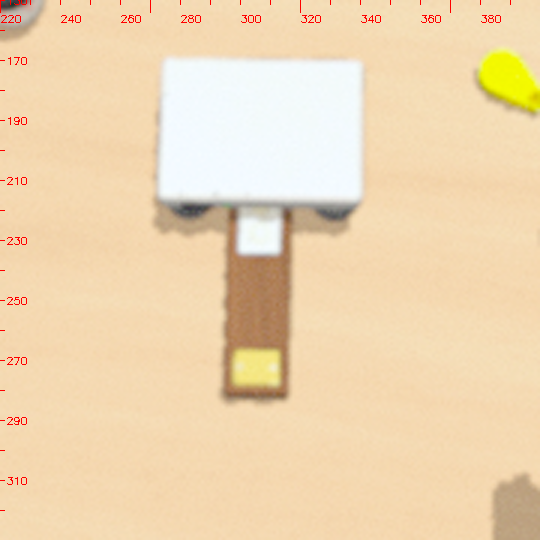

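View pics/s14.png

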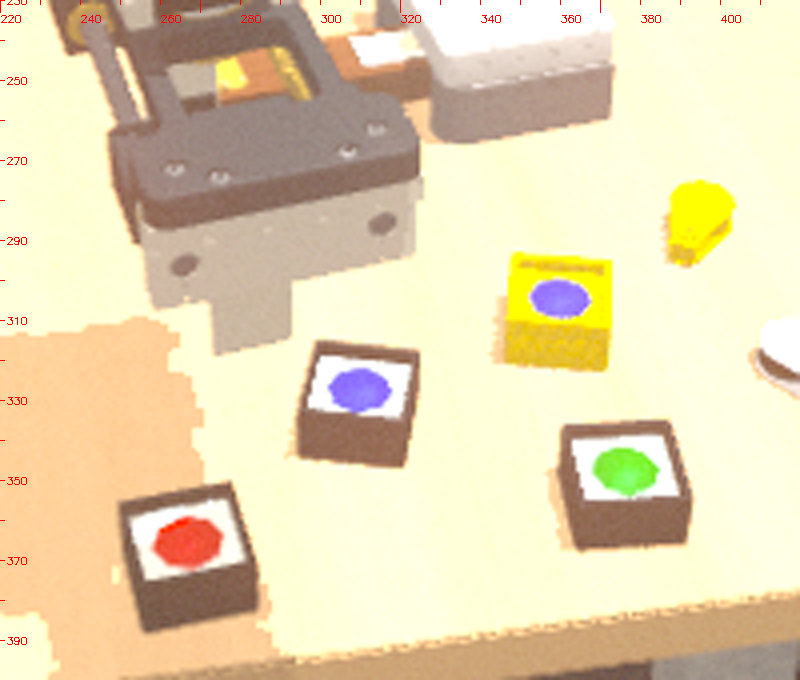

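```bash
python3 - <<'E' | tail -8
from fit import *
t=cam(T,f.x[13:19]); s=cam(S,f.x[19:25]); x,y,a=f.x[:3]; M=np.array([[np.cos(a),np.sin(a)],[-np.sin(a),np.cos(a)]])
L=lambda p: M@(p[:2]-np.array([x,y]))
W=lambda u,v: np.array([x,y])+M.T@np.array([u,v])
tc2=lambda u,v:(220+u/3,150+v/3)
for n,p,z in(("plate",tc2(256,368),20),("band",tc2(260,254),20),("nearL",tc2(225,391),20),("nearR",tc2(287,391),20)):
    q=onz(t,p,z); print(n,q[:2],L(q))
print("red tgt",W(-81,63),"blue tgt",W(-81,-63), "lamptop",W(40,0))
E
```

```text
loupebutt [681.5  58.8   6. ] gap 1.4
jara [677.4 467.1   6.2] gap 44.7
jarb [653.2 412.3  65.4] gap 36.1
plate [490.9 252.6] [-85.5   1.7]
band [553.6 259.4] [-22.4   0.7]
nearL [476.3 267.4] [-98.2  18.1]
nearR [480.9 234.3] [-97.7 -15.3]
red tgt [487.9 314. ] blue tgt [503.3 189. ] lamptop [615.7 266.3]
```

Emit:
step_arm(moves=[0,0,0,0,-0.34,0,-0.4,0,0,0,0,0,-1,-0.4,0,0,0,0,0,-1,-0.4,0,0,0,0,0,-1,-0.4,0,0,0,0,0,-1,-0.4,0,0,0,0,0,-1,-0.4,0,0,0,0,0,-1,-0.4,0,0,0,0,0,-1,-0.4])

```text
time: 12.85
tool_pos: [465.1, -0.4, 84.2]
tcp_rot: [3.137, -0.002, 0.646]
contact_force: [0.3, -0.1, 0.8]
grip_width: 64.3
```

Emit:
step_arm(moves=[0,0,0,0,0,-1,-0.4,0,0,0,0,0,-1,-0.4,0,0,0,0,0,-1,-0.4,0,0,0,0,0,-1,-0.4,0,0,0,0,0,-1,-0.4,0,0,0,0,0,-1,-0.4,0,0,0,0,0,-1,-0.4,0,0,0,0,0,-1,-0.4])

```text
time: 13.52
tool_pos: [467.9, 9.6, 86.0]
tcp_rot: [3.133, -0.002, 1.244]
contact_force: [0.0, 0.3, -0.0]
grip_width: 64.2
```

Emit:
step_arm(moves=[0,0,0,0,0,-1,-0.4,0,0,0,0,0,-1,-0.4,0,0,0,0,0,-1,-0.4,0,0,0,0,0,-1,-0.4,0,0,0,0,0,-1,-0.4,0,0,0,0,0,-1,-0.4,0,0,0,0,0,-1,-0.4,0,0,0,0,0,0,-0.4])

```text
time: 14.18
tool_pos: [470.5, 19.6, 87.8]
tcp_rot: [3.129, 0.001, 1.771]
contact_force: [-0.7, -0.4, 0.3]
grip_width: 64.0
```

Emit:
step_arm(moves=[-0.7,-0.5,0.5,0.18,0,0.5,-0.4,-0.7,-0.5,0.8,0,0,0.5,-0.4,-0.4,-0.4,0.9,0,0,0,-0.4,0,0,0.9,0,0,0,-0.4,0,0,0.4,0,0,0,-0.4,0,0,0,0,0,0,-0.4])

```text
time: 14.68
tool_pos: [452.4, -17.1, 17.5]
tcp_rot: [3.135, 0.002, 1.692]
contact_force: [-0.1, 0.3, 0.5]
grip_width: 64.2
```

```bash
python3 look.py 15 top,400,250,130,120,5 side,210,280,150,110,5
```

```text
14.7833 [453.438 -17.147  18.808] [3.133 0.003 1.693] [ 0.857 -0.813  1.47 ] 64.28354881139059
```

View pics/t15.png

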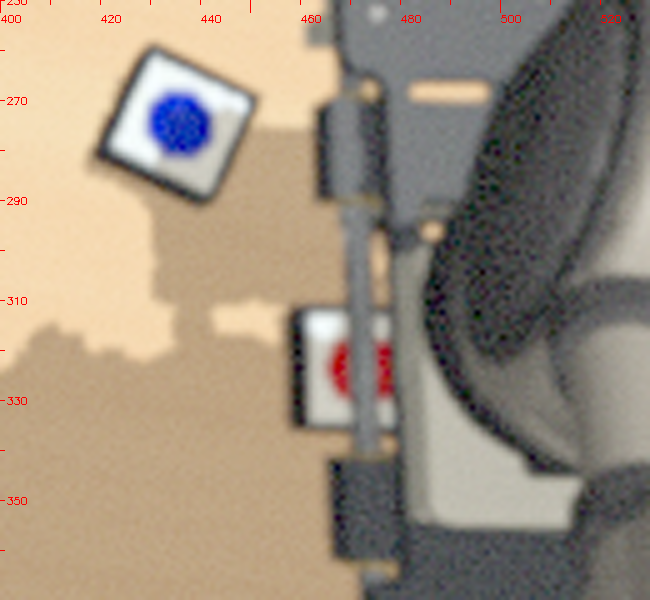

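View pics/s15.png

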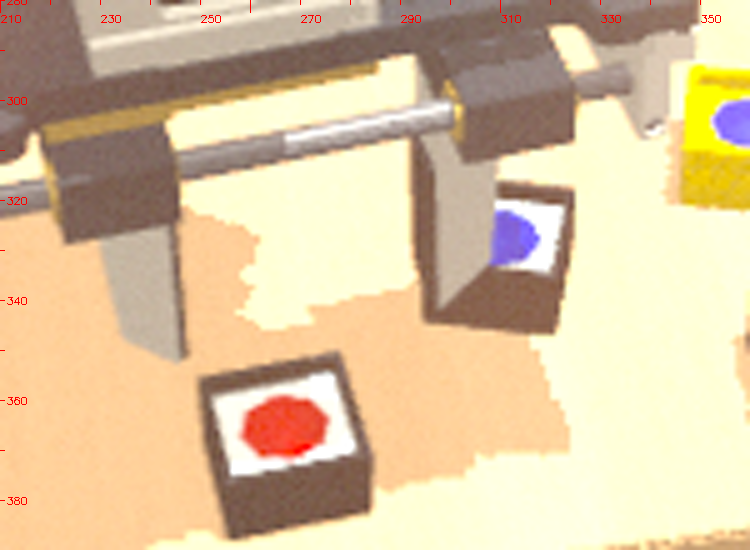

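```bash
cat > pf.py <<'E'
from fit import *
o=get_obs(); s=cam(S,f.x[19:25]); t=cam(T,f.x[13:19])
m=R.from_euler("xyz",o["tcp_rot"]).as_matrix()
print("W",o["grip_width"])
for off in(30,37.5,45):
  p0=o["tool_pos"]+[0,0,off]; h=o["grip_width"]/2
  print(off,[(n,proj(s,p0+m@np.array([u,sg*h,0])).round(1).tolist()) for sg,n in((-1,"A"),(1,"B")) for u in(-9.5,9.5)])
E
python3 pf.py | tail -3
```

```text
30 [('A', [248.2, 357.2]), ('A', [245.3, 347.1]), ('B', [296.0, 346.8]), ('B', [292.2, 337.1])]
37.5 [('A', [247.9, 353.0]), ('A', [245.0, 343.0]), ('B', [296.0, 342.6]), ('B', [292.2, 333.0])]
45 [('A', [247.6, 348.8]), ('A', [244.7, 338.8]), ('B', [296.0, 338.4]), ('B', [292.1, 328.9])]
```

Emit:
step_arm(moves=[-0.15,-0.35,0.6,0,0,0,-0.4,0,0,0.7,0,0,0,-0.4,0,0,0.4,0,0,0,-0.4,0,0,0,0,0,0,-0.4])

```text
time: 15.12
tool_pos: [451.9, -20.3, -12.2]
tcp_rot: [3.123, 0.006, 1.694]
contact_force: [-0.4, 0.3, -0.3]
grip_width: 64.2
```

Emit:
step_arm(moves=[-0.05,-0.35,0.4,0.25,0,0,-0.4,0,-0.05,0.4,0,0,0,-0.4,0,0,0.2,0,0,0,-0.4,0,0,0,0,0,0,-0.4])

```text
time: 15.45
tool_pos: [445.7, -22.4, -32.0]
tcp_rot: [3.139, 0.007, 1.695]
contact_force: [-0.5, 0.2, -0.5]
grip_width: 64.1
```

Good position. Close on the box.

Emit:
step_arm(moves=[0,0,0,0,0,0,1,0,0,0,0,0,0,1,0,0,0,0,0,0,1,0,0,0,0,0,0,1,0,0,0,0,0,0,1,0,0,0,0,0,0,1,0,0,0,0,0,0,1])

```text
time: 16.03
tool_pos: [446.3, -22.5, -31.4]
tcp_rot: [3.138, 0.007, 1.695]
contact_force: [-0.3, -0.5, 0.5]
grip_width: 39.9
```

```bash
python3 look.py 16 side,210,280,150,110,5; python3 pf.py | tail -4
```

```text
16.0833 [446.344 -22.517 -31.381] [3.138 0.007 1.695] [-0.171  0.05  -0.462] 39.81512278788362
W 39.81512278788362
30 [('A', [254.3, 385.4]), ('A', [251.3, 375.1]), ('B', [283.0, 378.8]), ('B', [279.5, 368.9])]
37.5 [('A', [254.0, 381.5]), ('A', [251.0, 371.3]), ('B', [282.9, 375.0]), ('B', [279.4, 365.0])]
45 [('A', [253.7, 377.6]), ('A', [250.8, 367.4]), ('B', [282.8, 371.1]), ('B', [279.3, 361.2])]
```

View pics/s16.png

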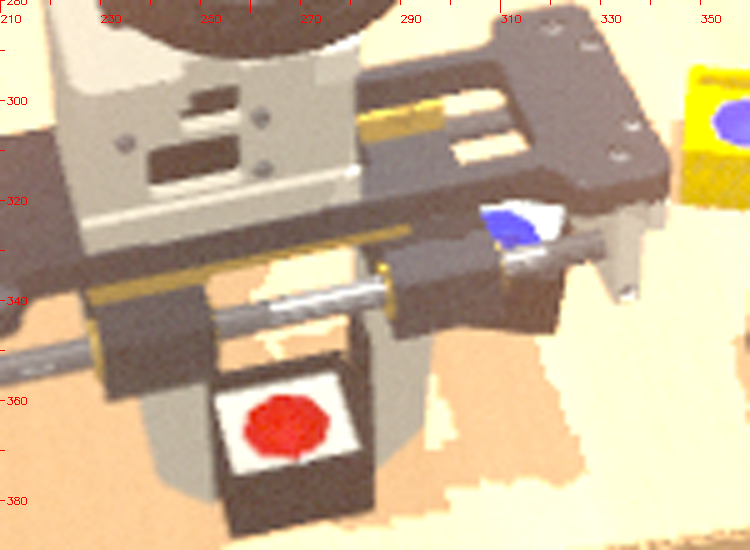

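Emit:
step_arm(moves=[0,0,-0.5,0,0,0,1,0,0,-1,0,0,0,1,0,0,-1,0,0,0,1,0.2,0.1,-1,0,0,0,1,0.6,0.2,-1,0,0,0,1,1,0.25,-0.3,0,0,0,1,1,0.25,0,0,0,0,1,1,0.25,0,0,0,0,1])

```text
time: 16.75
tool_pos: [457.1, 55.9, 68.8]
tcp_rot: [3.139, 0.006, 1.688]
contact_force: [0.1, -0.2, -1.4]
grip_width: 39.9
```

Emit:
step_arm(moves=[1,0.25,0,0,0,0,1,1,0.25,0,0,0,0,1,1,0.25,0,0,0,0,1,1,0.25,0,0,0,0,1,1,0.25,0,0,0,0,1,1,0.25,0,0,0,0,1,1,0.25,0,0,0,0,1,1,0.25,0,0,0,0,1])

```text
time: 17.42
tool_pos: [477.7, 227.6, 68.7]
tcp_rot: [3.138, 0.007, 1.687]
contact_force: [0.5, -0.6, -0.7]
grip_width: 39.9
```

Emit:
step_arm(moves=[1,0.25,0,0,0,0,1,1,0.25,0,0,0,0,1,1,0.25,0,0,0,0,1,0.7,0.2,0,0,0,0,1,0.1,0,0.3,0,0,0,1,0,0,0.6,0,0,0,1,0,0,0,0,0,0,1])

```text
time: 18.0
tool_pos: [486.4, 312.7, 48.1]
tcp_rot: [3.139, 0.007, 1.693]
contact_force: [-0.5, -0.5, -0.8]
grip_width: 39.9
```

```bash
python3 look.py 17 side,210,160,180,130,4 top,220,150,180,180,3
```

```text
18.1 [487.541 312.805  49.954] [3.137 0.006 1.692] [ 1.114 -0.653  0.705] 39.91955929803811
```

View pics/s17.png

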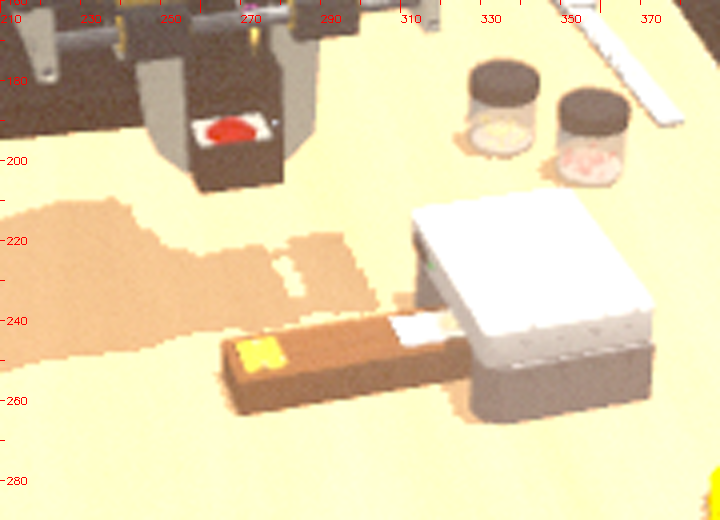

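View pics/t17.png

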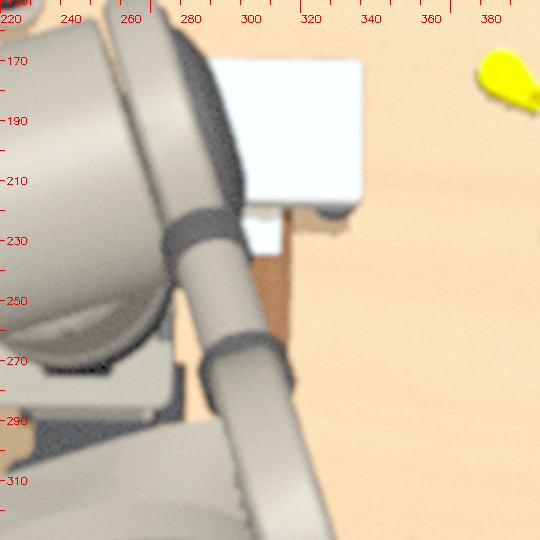

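Emit:
step_arm(moves=[0,0,0.7,0,0,0,1,0,0,0.9,0,0,0,1,0,0,0.9,0,0,0,1,0,0,0.6,0,0,0,1,0,0,0.3,0,0,0,1,0,0,0,0,0,0,1])

```text
time: 18.6
tool_pos: [491.2, 309.3, -16.0]
tcp_rot: [3.13, 0.004, 1.687]
contact_force: [-0.1, -1.6, -0.3]
grip_width: 39.8
```

Emit:
step_arm(moves=[0.2,-0.1,0.2,0.15,0,0,1,0.05,-0.05,0.25,0,0,0,1,0,0,0.15,0,0,0,1,0,0,0,0,0,0,1])

```text
time: 18.93
tool_pos: [489.2, 314.3, -26.4]
tcp_rot: [3.138, 0.003, 1.686]
contact_force: [0.1, -0.1, -0.3]
grip_width: 39.7
```

Emit:
step_arm(moves=[-0.05,0,0.2,0,0,0,1,0,0,0.1,0,0,0,1,0,0,0,0,0,0,1])

```text
time: 19.18
tool_pos: [489.9, 313.7, -31.6]
tcp_rot: [3.136, 0.003, 1.687]
contact_force: [-0.2, 1.0, 1.0]
grip_width: 39.6
```

Emit:
step_arm(moves=[0,0,0,0,0,0,-0.4,0,0,0,0,0,0,-0.4,0,0,0,0,0,0,-0.4,0,0,0,0,0,0,-0.4,0,0,-0.5,0,0,0,-0.4,0,0,-1,0,0,0,-0.4,0,0,-1,0,0,0,-0.4,0,0,-1,0,0,0,-0.4])

```text
time: 19.85
tool_pos: [486.7, 312.4, 37.9]
tcp_rot: [-3.138, 0.006, 1.687]
contact_force: [0.2, 0.5, -0.5]
grip_width: 64.3
```

```bash
python3 look.py 18 side,210,160,180,130,4
```

```text
19.9 [489.204 313.728  42.391] [3.138 0.003 1.687] [1.366 2.024 1.827] 64.14196754643721
```

View pics/s18.png

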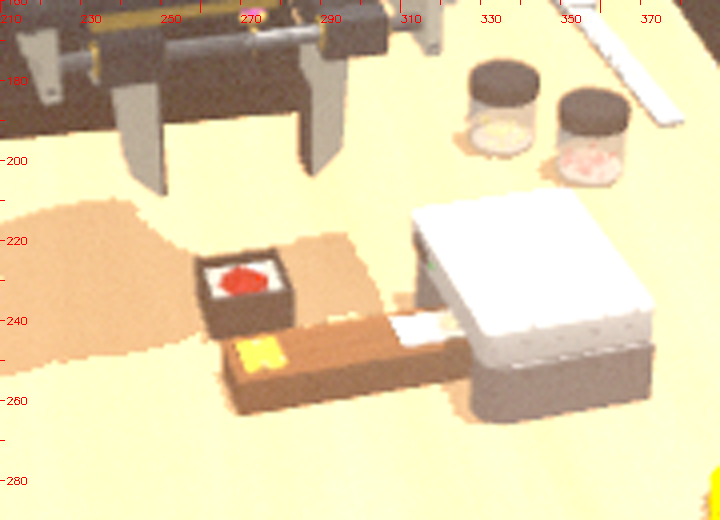

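Emit:
step_arm(moves=[-0.3,0,-1,0,0,0,-0.4,-0.8,0,-0.4,0,0,0,-0.4,-1,0,0,0,0,0,-0.4,-1,0,0,0,0,0,-0.4,-1,0,0,0,0,0,-0.4,-1,0,0,0,0,0,-0.4,-1,0,0,0,0,0,-0.4,-1,0,0,0,0,0,-0.4])

```text
time: 20.57
tool_pos: [508.9, 172.8, 81.7]
tcp_rot: [3.123, -0.001, 1.694]
contact_force: [-0.3, -0.7, 0.1]
grip_width: 64.1
```

Emit:
step_arm(moves=[-1,0,0,0,0,0,-0.4,-1,0,0,0,0,0,-0.4,-1,0,0,0,0,0,-0.4,-1,0,0,0,0,0,-0.4,-1,0,0,0,0,0,-0.4,-0.5,0,0,0,0,0,-0.4,0,0,0,0,0,0,-0.4])

```text
time: 21.15
tool_pos: [524.3, 55.2, 86.9]
tcp_rot: [3.116, 0.0, 1.691]
contact_force: [-0.4, 0.5, 0.8]
grip_width: 64.0
```

Emit:
step_arm(moves=[0,0,0,0,0,1,-0.4,0,0,0,0,0,1,-0.4,0,0,0,0,0,1,-0.4,0,0,0,0,0,1,-0.4,0,0,0,0,0,1,-0.4,0,0,0,0,0,1,-0.4,0,0,0,0,0,0.5,-0.4,0,0,0,0,0,0,-0.4])

```text
time: 21.82
tool_pos: [524.0, 61.7, 89.4]
tcp_rot: [3.118, -0.015, 1.215]
contact_force: [-0.8, -1.1, -0.2]
grip_width: 64.2
```

```bash
python3 look.py 19 top,220,150,180,180,3
```

```text
21.8667 [523.96   61.786  89.474] [ 3.117 -0.015  1.217] [ 0.138  0.384 -0.152] 64.58430899509825
```

View pics/t19.png

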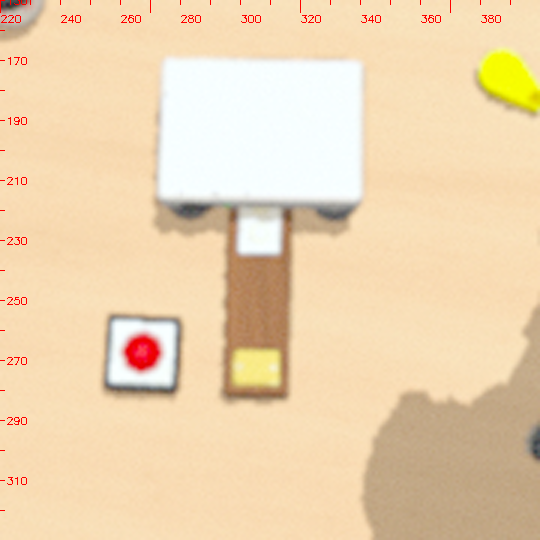

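```bash
python3 - <<'E' | tail -3
from fit import *
t=cam(T,f.x[13:19]); x,y,a=f.x[:3]; M=np.array([[np.cos(a),np.sin(a)],[-np.sin(a),np.cos(a)]])
L=lambda p: M@(p[:2]-np.array([x,y]))
tc2=lambda u,v:(220+u/3,150+v/3)
q=np.array([L(onz(t,tc2(*p),24)) for p in((109,316),(181,319),(178,390),(106,387))]); print(q.round(1).tolist(),q.mean(0))
print("stone",L(onz(t,tc2(143,352),19)))
E
```

```text
jarb [653.2 412.3  65.4] gap 36.1
[[-58.7, 81.8], [-59.8, 42.7], [-98.5, 43.2], [-97.4, 81.9]] [-78.6  62.4]
stone [-77.5  63.2]
```

Emit:
step_arm(moves=[-0.6,0,0.3,0.35,-0.2,0,-0.4,-0.4,0,0.8,0,0,0,-0.4,0,0,0.9,0,0,0,-0.4,0,0,0.9,0,0,0,-0.4,0,0,0.7,0,0,0,-0.4,0,0,0.3,0,0,0,-0.4,0,0,0,0,0,0,-0.4])

```text
time: 22.45
tool_pos: [516.6, 41.1, 7.9]
tcp_rot: [-3.136, 0.002, 1.228]
contact_force: [-0.1, 0.8, 0.2]
grip_width: 64.3
```

```bash
python3 look.py 20 side,250,260,150,110,5; python3 pf.py|tail -2
```

```text
22.5 [516.879  41.096   8.442] [-3.137  0.002  1.228] [-0.788  0.866 -0.092] 64.64698674666684
37.5 [('A', [286.8, 316.1]), ('A', [289.4, 307.5]), ('B', [331.7, 321.6]), ('B', [333.4, 312.9])]
45 [('A', [286.7, 312.1]), ('A', [289.3, 303.6]), ('B', [331.8, 317.6]), ('B', [333.6, 308.9])]
```

View pics/s20.png

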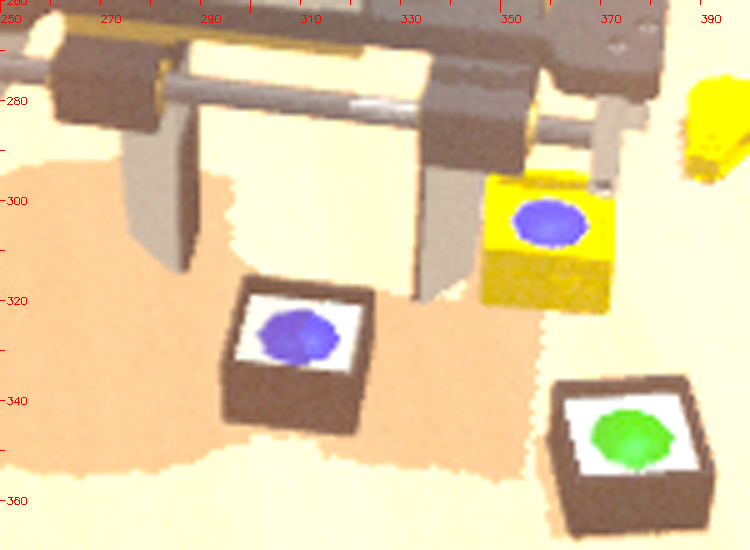

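```bash
python3 - <<'E' | tail -2
from fit import *
t=cam(T,f.x[13:19])
q=np.array([onz(t,tt(*p),24)[:2] for p in((252,333),(380,388),(328,517),(192,465))])
print(q.tolist(),q.mean(0))
o=get_obs(); m=R.from_euler("xyz",o["tcp_rot"]).as_matrix(); P=o["tool_pos"]
print([(P+m@np.array([u,v,0]))[:2].round(0).tolist() for v in(32,52,65) for u in(-9.5,9.5)])
E
```

```text
[[625.450881827996, 93.12492221772825], [614.6462991420716, 56.76971387311147], [576.6439605182766, 67.39859821299524], [586.0600201274351, 105.58033856030038]] [600.7  80.7]
[[544.0, 21.0], [550.0, 39.0], [563.0, 15.0], [569.0, 33.0], [575.0, 10.0], [581.0, 28.0]]
```

Emit:
step_arm(moves=[0.1,0,0.5,0,0,0,-0.4,0,0,0.6,0,0,0,-0.4,0,0,0.6,0,0,0,-0.4,0,0,0.2,0,0,0,-0.4,0,0,0,0,0,0,-0.4])

```text
time: 22.92
tool_pos: [520.7, 42.9, -29.0]
tcp_rot: [3.14, 0.001, 1.23]
contact_force: [0.6, -0.9, 0.1]
grip_width: 64.2
```

Emit:
step_arm(moves=[0,-0.2,0.1,0,0,0,-0.4,0,0,0,0,0,0,1,0,0,0,0,0,0,1,0,0,0,0,0,0,1,0,0,0,0,0,0,1,0,0,0,0,0,0,1,0,0,0,0,0,0,1,0,0,0,0,0,0,1])

```text
time: 23.58
tool_pos: [518.5, 44.6, -28.3]
tcp_rot: [3.136, -0.001, 1.231]
contact_force: [-0.5, 0.3, -0.5]
grip_width: 39.9
```

Emit:
step_arm(moves=[0,0,-0.5,0,0,0,1,0,0,-1,0,0,0,1,0,0,-1,0,0,0,1,0,0,-1,0,0,0,1,0,0,-0.5,0,0,-1,1,0,0,0,0,0,-1,1,0,0,0,0,0,-1,1,0,0,0,0,0,-1,1])

```text
time: 24.25
tool_pos: [518.1, 44.6, 60.5]
tcp_rot: [3.134, 0.001, 1.519]
contact_force: [0.1, 0.2, 0.2]
grip_width: 39.6
```

Emit:
step_arm(moves=[0,0,0,0,0,-1,1,0,0,0,0,0,-1,1,0,0,0,0,0,-0.4,1,0,0,0,0,0,0,1])

```text
time: 24.58
tool_pos: [518.6, 44.5, 64.3]
tcp_rot: [3.131, 0.003, 1.699]
contact_force: [-0.7, 0.3, 0.1]
grip_width: 39.5
```

Emit:
step_arm(moves=[0.6,0,0,0.15,0,0,1,1,0,0,0,0,0,1,1,0,0,0,0,0,1,1,0,0,0,0,0,1,1,0,0,0,0,0,1,1,0,0,0,0,0,1,1,0,0,0,0,0,1,0.5,0,0,0,0,0,1])

```text
time: 25.25
tool_pos: [500.1, 194.1, 67.0]
tcp_rot: [-3.14, 0.003, 1.684]
contact_force: [0.7, -0.5, -0.9]
grip_width: 39.6
```

Emit:
step_arm(moves=[-0.1,0.1,0.5,0,0,0,1,0,0,0.9,0,0,0,1,0,0,0.9,0,0,0,1,0,0,0.9,0,0,0,1,0,0,0.5,0,0,0,1,0,0,0,0,0,0,1])

```text
time: 25.75
tool_pos: [502.8, 193.2, -11.1]
tcp_rot: [3.142, 0.004, 1.685]
contact_force: [0.3, -0.5, -0.4]
grip_width: 39.6
```

```bash
python3 look.py 21 side,210,160,180,130,4
```

```text
25.8 [503.056 193.187 -10.411] [3.141 0.004 1.685] [ 0.052 -0.234 -0.751] 39.53099771845304
```

View pics/s21.png

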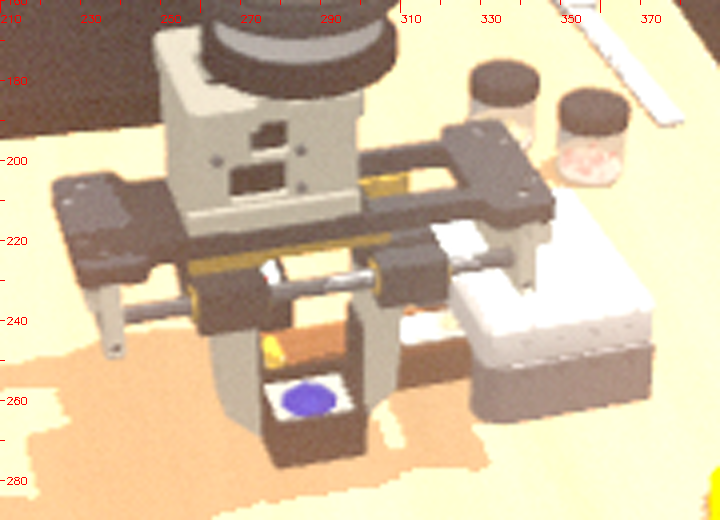

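Emit:
step_arm(moves=[-0.1,0,0.4,0,0,0,1,0,0,0.35,0,0,0,1,0,0,0.1,0,0,0,1,0,0,0,0,0,0,1])

```text
time: 26.13
tool_pos: [505.0, 189.7, -27.7]
tcp_rot: [3.139, 0.004, 1.683]
contact_force: [0.5, 0.4, -0.3]
grip_width: 39.7
```

Emit:
step_arm(moves=[0,0,0.05,0,0,0,1,0,0,0,0,0,0,-0.4,0,0,0,0,0,0,-0.4,0,0,0,0,0,0,-0.4,0,0,0,0,0,0,-0.4,0,0,-0.5,0,0,0,-0.4,0,0,-1,0,0,0,-0.4,0,0,-1,0,0,0,-0.4])

```text
time: 26.8
tool_pos: [503.0, 189.5, 21.8]
tcp_rot: [-3.14, 0.005, 1.683]
contact_force: [0.3, 0.3, 1.2]
grip_width: 64.1
```

Emit:
step_arm(moves=[0,0,-1,0,0,0,-0.4,0,0,-1,0,0,0,-0.4,0,0,-0.8,0,0,0,-0.4,0,0,0,0,0,0,-0.4])

```text
time: 27.13
tool_pos: [505.0, 190.6, 87.3]
tcp_rot: [3.135, 0.004, 1.684]
contact_force: [1.0, -0.0, 0.1]
grip_width: 64.5
```

```bash
python3 look.py 22 side,210,160,180,130,4
```

```text
27.1833 [504.466 190.419  86.003] [3.137 0.004 1.684] [ 0.194 -0.947  0.699] 64.37903446760936
```

View pics/s22.png

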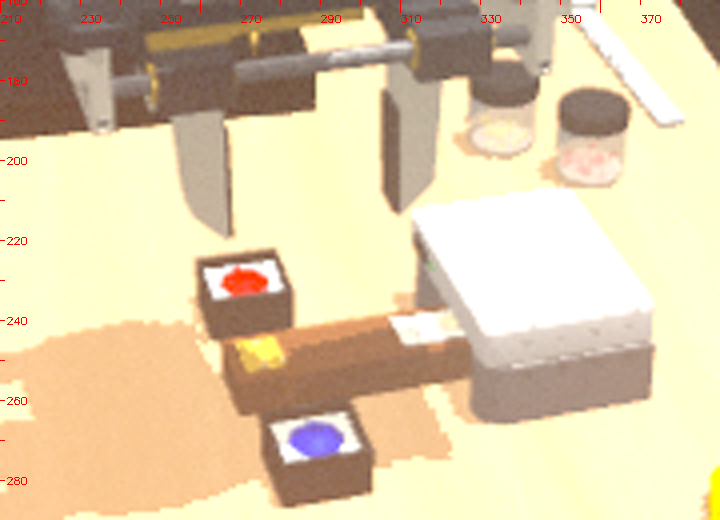

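Emit:
step_arm(moves=[-0.6,0.6,0,0,0,0,-0.4,-1,1,0,0,0,0,-0.4,-1,1,0,0,0,0,-0.4,-1,1,0,0,0,0,-0.4,-1,1,0,0,0,0,-0.4,-1,1,0,0,0,0,-0.4,-1,1,0,0,0,0,-0.4,-0.6,0.6,0,0,0,0,-0.4])

```text
time: 27.85
tool_pos: [662.4, 61.5, 80.0]
tcp_rot: [-3.134, 0.002, 1.691]
contact_force: [-0.3, 0.1, -0.6]
grip_width: 64.5
```

Emit:
step_arm(moves=[-0.4,0.4,0,0,0,-0.9,-0.4,0,0,0,0,0,-0.9,-0.4,0,0,0,0,0,-0.8,-0.4,0,0,0,0,0,0,-0.4])

```text
time: 28.18
tool_pos: [672.2, 49.2, 72.8]
tcp_rot: [-3.127, -0.001, 1.874]
contact_force: [-0.6, 0.1, -0.4]
grip_width: 64.2
```

```bash
python3 look.py 23 top,220,150,180,180,3; python3 look.py 23 side,340,210,160,130,5;python3 pf.py|tail -2
```

```text
28.2333 [671.846  49.313  72.575] [-3.126 -0.001  1.872] [-0.296 -1.323 -0.303] 64.25659197939366
28.2833 [671.882  49.634  73.042] [-3.126 -0.001  1.871] [-0.284  0.406  0.051] 64.36079294049806
37.5 [('A', [402.0, 273.6]), ('A', [394.1, 266.4]), ('B', [438.4, 262.1]), ('B', [430.2, 255.3])]
45 [('A', [402.5, 269.2]), ('A', [394.6, 262.1]), ('B', [439.2, 257.8]), ('B', [430.9, 251.1])]
```

View pics/t23.png

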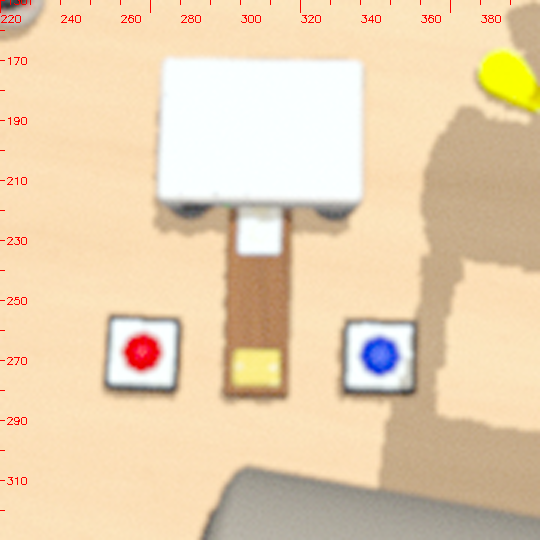

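View pics/s23.png

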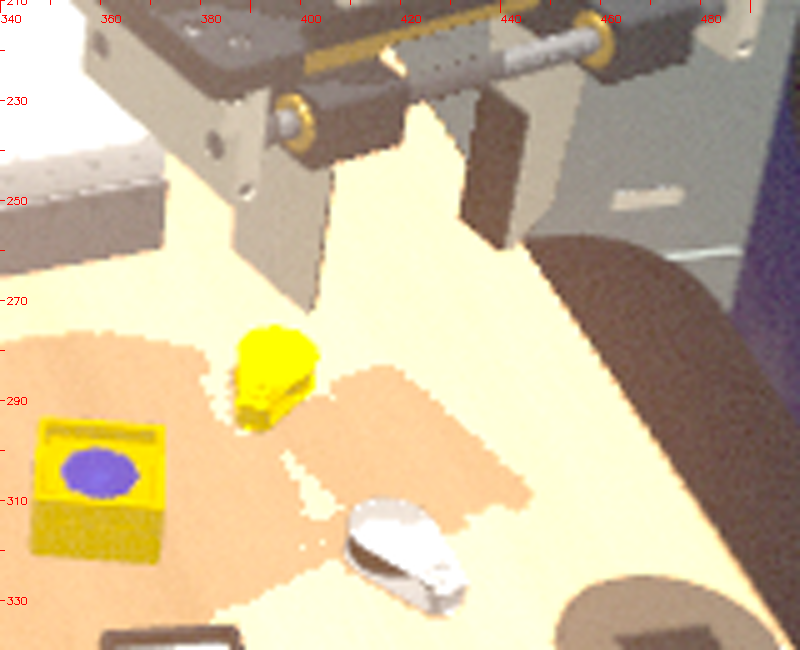

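Emit:
step_arm(moves=[-0.3,0.6,0.5,-0.2,0,0,-0.4,0,0.1,0.9,0,0,0,-0.4,0,0,0.9,0,0,0,-0.4,0,0,0.9,0,0,0,-0.4,0,0,0.6,0,0,0,-0.4,0,0,0,0,0,0,-0.4])

```text
time: 28.78
tool_pos: [686.9, 50.1, -5.7]
tcp_rot: [3.141, -0.001, 1.863]
contact_force: [-0.6, 0.3, -0.7]
grip_width: 64.0
```

```bash
python3 look.py 24 side,340,230,160,120,5;python3 pf.py|tail -2
```

```text
28.8333 [687.403  50.162  -4.531] [ 3.14  -0.001  1.863] [-0.614 -0.498  0.206] 64.50680575476046
37.5 [('A', [406.2, 314.7]), ('A', [398.8, 307.2]), ('B', [440.9, 302.1]), ('B', [433.1, 295.0])]
45 [('A', [406.7, 310.8]), ('A', [399.3, 303.3]), ('B', [441.6, 298.3]), ('B', [433.8, 291.2])]
```

View pics/s24.png

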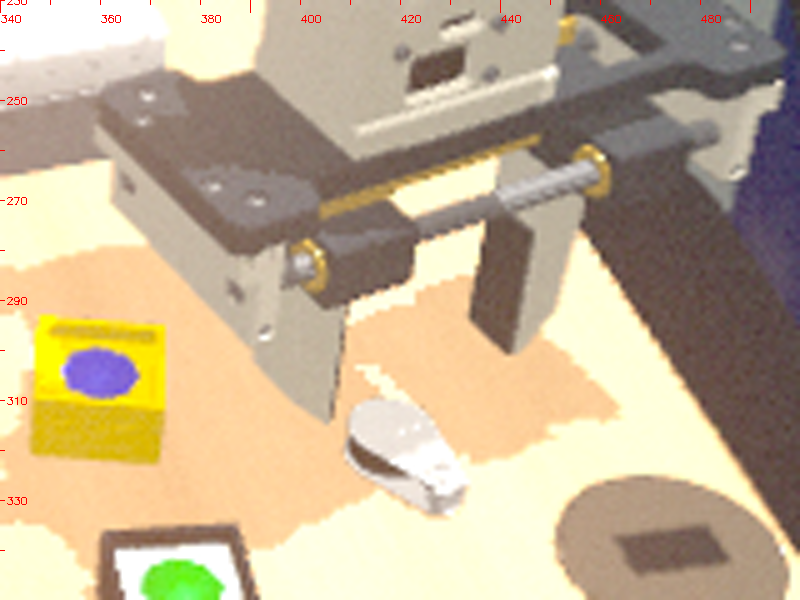

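Emit:
step_arm(moves=[-0.1,-0.15,0.5,0,0,0,-0.4,0,-0.05,0.5,0,0,0,-0.4,0,0,0.3,0,0,0,-0.4,0,0,0,0,0,0,-0.4])

```text
time: 29.17
tool_pos: [685.7, 47.1, -29.6]
tcp_rot: [3.135, 0.001, 1.863]
contact_force: [-0.8, -0.3, 1.2]
grip_width: 64.4
```

Emit:
step_arm(moves=[0,0,0.25,0.1,0,0,-0.4,0,0,0,0,0,0,-0.4])

```text
time: 29.33
tool_pos: [685.9, 47.0, -34.7]
tcp_rot: [-3.141, 0.001, 1.862]
contact_force: [-0.6, -1.8, 0.1]
grip_width: 64.0
```

Emit:
step_arm(moves=[0,0,0,0,0,0,1,0,0,0,0,0,0,1,0,0,0,0,0,0,1,0,0,0,0,0,0,1,0,0,0,0,0,0,1,0,0,0,0,0,0,1,0,0,0,0,0,0,1,0,0,0,0,0,0,1])

```text
time: 30.0
tool_pos: [687.3, 47.0, -33.0]
tcp_rot: [3.139, 0.002, 1.862]
contact_force: [1.0, 0.3, -0.6]
grip_width: 25.5
```

```bash
python3 look.py 25 side,340,230,160,120,5;python3 pf.py|tail -2
```

```text
30.05 [687.324  47.058 -33.014] [3.139 0.002 1.862] [-1.052 -0.014 -0.137] 25.31579958369865
37.5 [('A', [415.3, 326.5]), ('A', [408.0, 318.9]), ('B', [428.7, 321.4]), ('B', [421.3, 314.1])]
45 [('A', [415.9, 322.8]), ('A', [408.5, 315.2]), ('B', [429.4, 317.7]), ('B', [421.9, 310.4])]
```

View pics/s25.png

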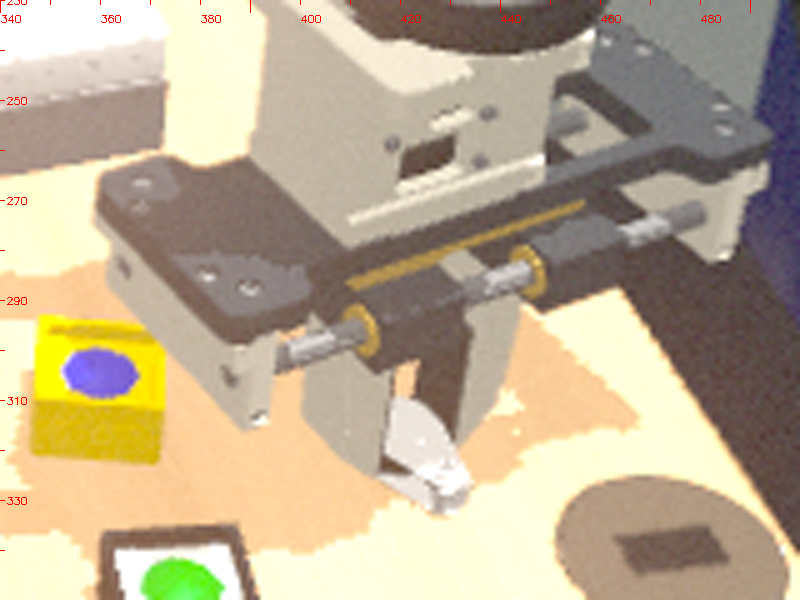

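Emit:
step_arm(moves=[0,0,-0.3,0,0,0,1,0,0,-0.7,0,0,0,1,0,0,-1,0,0,0,1,0,0,-1,0,0,0,1,0,0,0,0,0,0,1])

```text
time: 30.47
tool_pos: [685.9, 47.2, 28.7]
tcp_rot: [-3.14, 0.001, 1.862]
contact_force: [0.3, 0.1, 0.6]
grip_width: 25.8
```

```bash
python3 look.py 26 side,340,210,160,120,5
```

```text
30.5167 [684.966  47.156  26.727] [-3.138  0.     1.862] [-0.71   0.612  0.369] 24.877537652448645
```

View pics/s26.png

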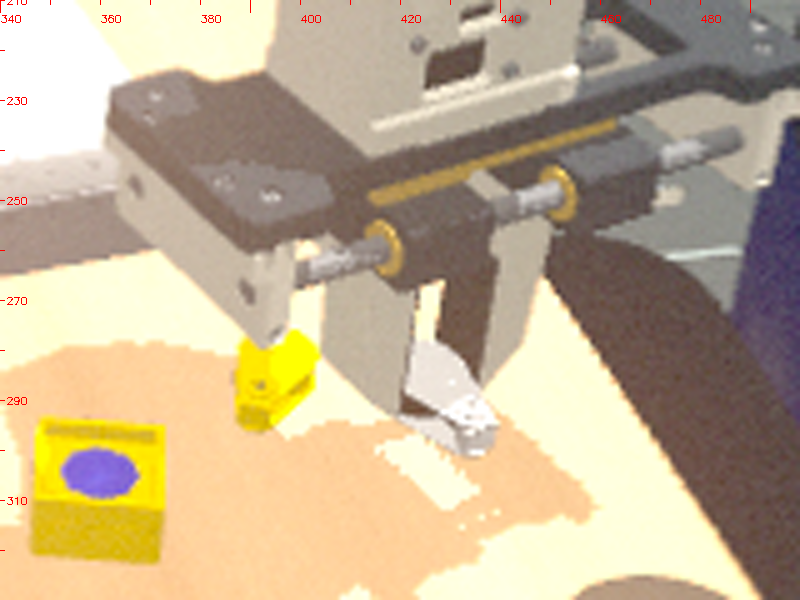

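Emit:
step_arm(moves=[0,0,-1,0,0,0,1,0,0,-1,0,0,0,1,0,0,-0.7,0,0,0,1,0.5,0,-0.3,0,0,0,1,1,0,0,0,0,0,1,1,0,0,0,0,0,1,1,0,0,0,0,0,1,1,0,0,0,0,0,1])

```text
time: 31.18
tool_pos: [654.5, 133.8, 80.4]
tcp_rot: [-3.127, -0.003, 1.855]
contact_force: [-0.4, 0.9, -0.4]
grip_width: 25.3
```

Emit:
step_arm(moves=[1,0,0,0,0,0,1,1,0,0,0,0,0,1,1,0,0,0,0,0,1,1,0,0,0,0,0,1,1,0,0,0,0,0,1,0.8,0,0,0,0,0,1,0.3,0,0,0,0,0,1,0,0,0,0,0,0,1])

```text
time: 31.85
tool_pos: [607.5, 264.9, 69.4]
tcp_rot: [-3.109, -0.007, 1.861]
contact_force: [0.4, 0.5, -0.2]
grip_width: 25.5
```

Emit:
step_arm(moves=[0.25,0.4,0,-0.45,-0.1,0,1,0,0,0.6,0,0,0,1,0,0,0.5,0,0,0,1,0,0,0,0,0,0,1])

```text
time: 32.18
tool_pos: [612.5, 270.2, 42.7]
tcp_rot: [-3.137, 0.001, 1.861]
contact_force: [-0.3, -0.4, -0.3]
grip_width: 25.5
```

```bash
python3 look.py 27 side,270,140,150,130,5; python3 look.py 27 top,220,130,180,180,3
```

```text
32.2333 [612.764 269.986  43.304] [-3.137  0.001  1.861] [-0.266 -0.497 -0.959] 25.561789376438504
32.2833 [613.449 270.231  44.333] [-3.139  0.001  1.861] [-0.598  0.545 -0.128] 25.191764930312015
```

View pics/s27.png

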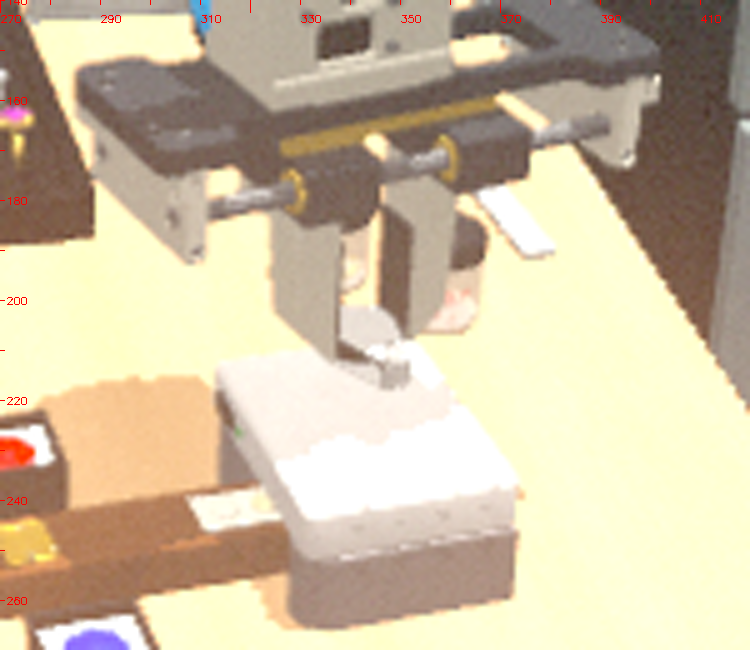

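Emit:
step_arm(moves=[0.15,0,0.4,0,0,0,1,0,0,0.4,0,0,0,1,0,0,0.1,0,0,0,1,0,0,0,0,0,0,1])

```text
time: 32.62
tool_pos: [613.5, 271.7, 24.9]
tcp_rot: [-3.139, 0.001, 1.859]
contact_force: [0.7, 0.7, 0.2]
grip_width: 25.5
```

Emit:
step_arm(moves=[0,0,0.2,0,0,0,1,0,0,0,0,0,0,1])

```text
time: 32.78
tool_pos: [613.5, 271.5, 20.3]
tcp_rot: [-3.139, 0.001, 1.858]
contact_force: [0.5, -0.5, -0.4]
grip_width: 25.4
```

Emit:
step_arm(moves=[0,0,0.1,0,0,0,1,0,0,0,0,0,0,1])

```text
time: 32.95
tool_pos: [614.1, 271.7, 19.0]
tcp_rot: [-3.141, 0.001, 1.858]
contact_force: [-0.2, -0.4, -0.4]
grip_width: 25.5
```

```bash
python3 look.py 28 side,300,170,100,90,7
```

```text
33.0 [614.208 271.75   19.09 ] [-3.141  0.001  1.858] [ 0.497  0.172 -0.126] 25.70494434106577
```

View pics/s28.png

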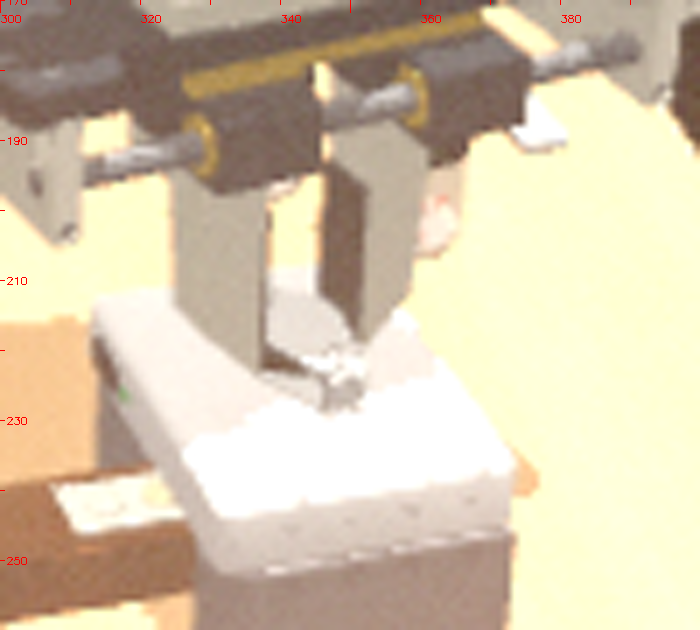

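Emit:
step_arm(moves=[0,0,0.1,0,0,0,1])

```text
time: 33.08
tool_pos: [614.4, 271.8, 18.5]
tcp_rot: [3.141, 0.001, 1.859]
contact_force: [-7.2, -3.2, 18.2]
grip_width: 25.2
```

Contact on the lamp top. I release with a modest opening, then lift.

Emit:
step_arm(moves=[0,0,-0.05,0,0,0,0,0,0,0,0,0,0,-0.2,0,0,0,0,0,0,-0.2,0,0,0,0,0,0,-0.2,0,0,-0.5,0,0,0,-0.2,0,0,-1,0,0,0,-0.2,0,0,-1,0,0,0,-0.2,0,0,-1,0,0,0,-0.2])

```text
time: 33.75
tool_pos: [611.1, 271.0, 87.8]
tcp_rot: [-3.131, 0.002, 1.859]
contact_force: [-0.5, -0.1, 0.4]
grip_width: 55.0
```

Emit:
step_arm(moves=[0,0,-1,0,0,0,-0.2,0,-1,-0.5,0,0,0,-0.2,-1,-1,0,0,0,0,-0.2,-1,-1,0,0,0,0,-0.2,-1,-1,0,0,0,0,-0.2,-1,-1,0,0,0,0,-0.2,-1,-1,0,0,0,0,-0.2,-1,-1,0,0,0,0,-0.2])

```text
time: 34.42
tool_pos: [512.9, 116.8, 130.2]
tcp_rot: [3.133, 0.001, 1.866]
contact_force: [0.4, 0.1, 0.5]
grip_width: 54.9
```

Emit:
step_arm(moves=[-1,-0.5,0,0,0,0,-0.2,-1,-0.5,0,0,0,0,-0.2,-1,-0.5,0,0,0,0,-0.2,-1,-0.5,0,0,0,0,-0.2,-1,0,0,0,0,0,-0.2,-1,0,0,0,0,0,-0.2,0,0,0,0,0,0,-0.2])

```text
time: 35.0
tool_pos: [506.1, -19.3, 136.0]
tcp_rot: [3.129, 0.005, 1.863]
contact_force: [0.2, -1.2, -0.4]
grip_width: 54.9
```

```bash
python3 look.py 29 side,250,160,160,130,5 top,240,150,160,150,5
```

```text
35.1 [505.219 -16.663 135.749] [3.129 0.003 1.864] [0.466 0.23  0.754] 55.20716666385401
```

View pics/s29.png

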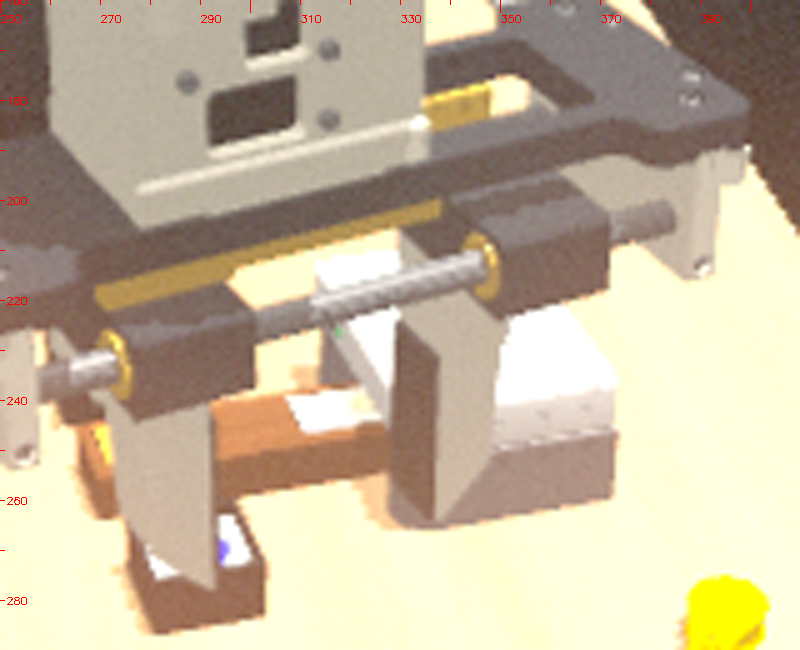

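View pics/t29.png

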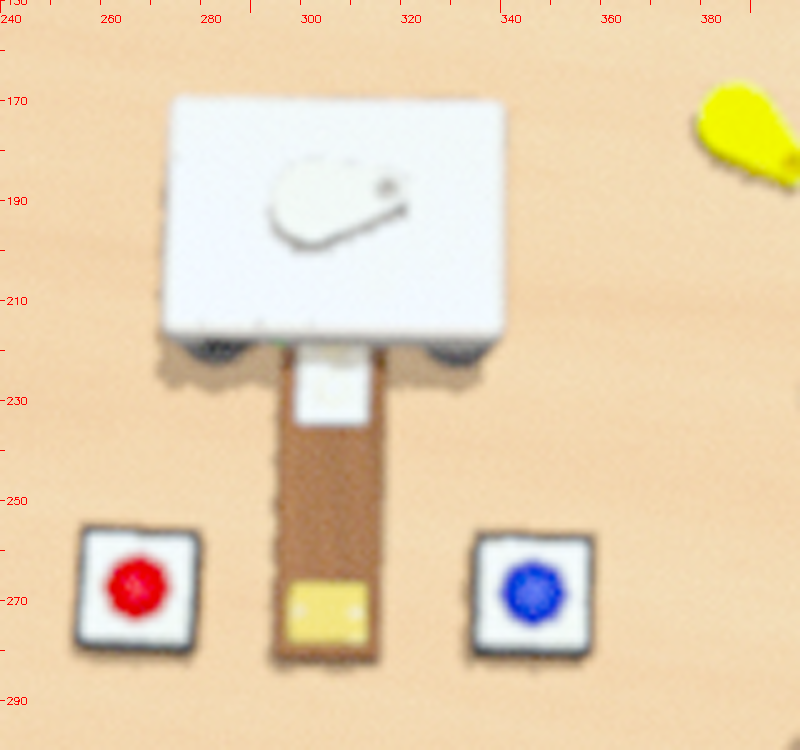

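View pics/top29.png

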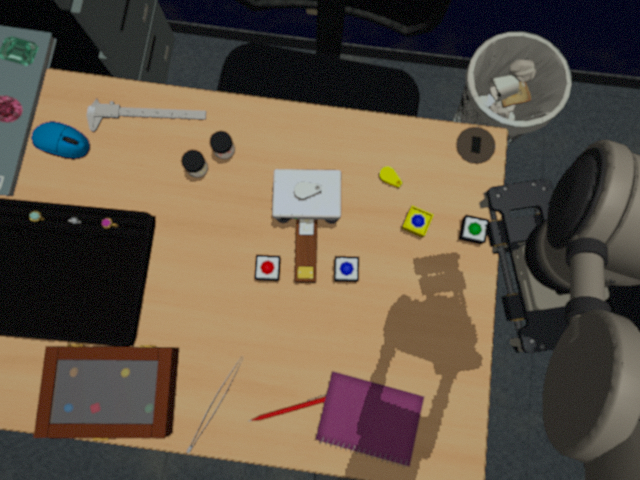

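```bash
python3 - <<'E' | tail -5
from fit import *
t=cam(T,f.x[13:19]); x,y,a=f.x[:3]; M=np.array([[np.cos(a),np.sin(a)],[-np.sin(a),np.cos(a)]])
L=lambda p: M@(p[:2]-np.array([x,y]))
c=lambda u,v:(240+u/5,150+v/5)
sc=np.array([-15.9,.7])
tip=L(onz(t,c(406,208),60)); butt=L(onz(t,c(269,208),62)); print("loupe tip,butt,mid",tip,butt,(tip+butt)/2)
print("widest",L(onz(t,c(318,155),66)),L(onz(t,c(312,248),58)))
print("lampmid", L(onz(t,c(336,215),52)))
for n,P in(("red",((82,527),(200,532),(194,648),(77,642))),("blue",((477,537),(594,537),(592,653),(475,652)))):
    q=np.array([L(onz(t,c(*p),24)) for p in P]); print(n,q.mean(0)-sc, (q[1]-q[0]).round(1))
E
```

```text
loupe tip,butt,mid [ 40.  -22.3] [38.8 21.4] [39.4 -0.5]
widest [55.4  6. ] [26.9  7.6]
lampmid [39.7  0.3]
red [-62.4  62. ] [ -1.1 -38.4]
blue [-63.  -66.3] [  0.6 -38. ]
```

```bash
python3 -c "
from plant import *
print(close_job())"
```

```text
the job is handed in; nothing more can be done
None
```

The desk is set up and the job is handed in at about 35 s of the 104 s allowed. No verdict was reported, so what follows is from my own last pictures and readings.

- **Strip:** I gripped it by its bare half, carried it over and pushed it into the slot until it met resistance of about 9 N. Its centre is at x ≈ -16 mm, y ≈ 0.7 mm in the lamp frame, against a needed x above -25 mm.
- **Boxes:** In the strip frame the red box is at (-62, +62) mm and the blue box at (-63, -66) mm, both square within about 2°. The blue box stands about 28 mm clear of the strip rather than 25 mm, which is within range.
- **Loupe:** It lies at x ≈ 39 mm, y ≈ 0 mm on the lamp, where the middle is x = 40, y = 0. I did not measure its tilt, but it looks flat from above.
- **Bystanders:** The green box and both jars look unmoved in the last top picture. The arm is clear of everything.

**Disagreements**
- **TCP height:** The reported TCP height read about 37.5 mm lower than the real fingertips. Because of this my first attempt closed above the strip and gripped nothing.
- **Desk contact:** I found the true offset by touching the desk, with a peak force of about 77 N against the 120 N limit. The side views confirmed it, and I used it from then on.
- **Camera heights:** With the given calibration, heights came out 2–6 mm low. I refined the camera poses using the stated object sizes.

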